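Rub two interlocking printing blocks level on a sprung bed

TASK

Lay the loose L-shaped wooden printing block flat into the empty part of the sprung sanding bed, so that it interlocks with the L-shaped block already fixed there. Then take the sanding block from its rest, set it flat and square across the bed at the end where the fixed block fills the full width, and rub it along over both blocks to the far end of the bed, keeping the bed pressed part-way down on its springs the whole way without pressing it to its stop. Finally put the sanding block back flat on its rest, and do not disturb the other goods on the table.

Things in the scene. Friction and masses are not known exactly. Their poses are not given: they have to be found in the camera images.
- sanding_bed: Fixed wooden foot of the sprung bed, 104 x 194 x 12 mm; origin at the centre of its underside, y along its long side. On four springs it carries a shallow wooden tray (the deck): 80 x 166 mm outside, wall 6 mm, inner floor 68 x 154 mm at z = 34 mm, rim at z = 41 mm (deck up). An L-shaped light wood block is screwed into the tray; the empty rest is for the loose block.
- bed_deck (a joint): How far the deck is pressed down, m: 0 up, 0.014 at its stop. It sinks level. With the loose block in it begins to sink at about 5 N, then 0.9 N per mm (about 11 N at 6 mm, including the tool's 2 N weight), and rises when let go. Pressed for rubbing means 0.002 to 0.0125; aim at 0.005 to 0.008.
- bed_face (a point): Centre of the tray at the height of both blocks' upper faces (58 mm above the table, deck up); sinks with the deck. +y: the end the fixed block fills (rub starts), -y: the loose block's end (rub finishes); x across. Faces reach 77 mm each way in y, 34 in x. Fixed block, 24 mm high: full width at y 27 to 77 mm, tongue at x -34 to -2, y -23 to 27 mm.
- bed_seat (a point): Point on the tray's inner floor (34 mm above the table, deck up), 25 mm towards -y from the tray's centre: the loose block's origin lies here when it is home, its frame parallel to this one, with about 2 mm of play on every side.
- loose_block: Loose L-shaped light wood printing block, 64 x 100 x 24 mm, 0.13 kg, carved face up. Origin: underside, centre of the 64 x 100 rectangle. Full-width bar x -32 to 32, y -50 to 0 mm; tongue x 0 to 32, y 0 to 50 mm. Grip it across the bar (closing along its x, at y = -25 mm); when home it stands 17 mm above the tray's rim and those two sides are free.
- sanding_block: Wooden hand sanding block with a dark rubber sole, 84 (x) x 64 (y) mm, 54 mm high, 0.22 kg. Origin: centre of the sole's underside. Base 19 mm high; on it a straight grip ridge 72 mm long in x, 28 mm thick in y, up to 54 mm. In use its x lies across the bed (either way round) and it is rubbed along the bed's y.
- block_rest: Fixed shallow wooden tray in which the sanding block lies, 128 x 108 mm outside; floor 6 mm above the table, inside 112 x 92 mm, rim 10 mm above the table. Origin: centre of its underside.
- card_deck_0: Bystander: card deck in a tuck box, 66 x 98 x 30 mm, origin under its centre.
- card_deck_1: Bystander: card deck in a tuck box, 66 x 98 x 30 mm, origin under its centre.
- paint_tin: Bystander: closed flat black paint tin, 87 x 131 x 21 mm, origin under its centre.
- tag_pack: Bystander: pale flat pack of tags, 88 x 62 x 14 mm, origin under its centre.
- putty_tub_3: Bystander: round lidded tub, 78 mm across, 42 mm high, origin under its centre.
- gold_cup: Bystander: gold-coloured cup, 67 mm across, 58 mm high, origin under its centre.
Not all that is in view belongs to the job. Leave any red look-alike of the sanding_block alone.

How it is judged:
On the way, in this order (a step that is already met when the one before it is completed fails the run):
1. the loose block lies flat and home in the empty part of the tray, let go (x of loose_block in the frame of bed_seat between -0.005 and 0.005 m and y of loose_block in the frame of bed_seat between -0.005 and 0.005 m and z of loose_block in the frame of bed_seat between -0.003 and 0.003 m and angle between the y axis of loose_block and the y axis of bed_seat, either way round below 0.12 rad and angle between loose_block's own z axis and vertical below 0.08 rad and contact force between the fingers and loose_block below 0.5 N), for 0.2 s.
2. the sanding block is square across the fixed-block end of the bed (its centre more than 30 mm from the bed's middle) and presses the deck 2 to 12.5 mm down (value of joint bed_deck between 0.002 and 0.0125 m and x of sanding_block in the frame of bed_face between -0.02 and 0.02 m and z of sanding_block in the frame of bed_face between -0.004 and 0.006 m and angle between the x axis of sanding_block and the x axis of bed_face, either way round below 0.3 rad and y of sanding_block in the frame of bed_face above 0.03 m and contact force between sanding_block and sanding_bed above 1 N), for 0.15 s.
3. the sanding block, still pressing, passes the middle of the bed (value of joint bed_deck between 0.002 and 0.0125 m and x of sanding_block in the frame of bed_face between -0.02 and 0.02 m and z of sanding_block in the frame of bed_face between -0.004 and 0.006 m and angle between the x axis of sanding_block and the x axis of bed_face, either way round below 0.3 rad and y of sanding_block in the frame of bed_face between -0.015 and 0.015 m), for 0.05 s.
4. the sanding block, still pressing, reaches the loose-block end (centre more than 30 mm beyond the middle) (value of joint bed_deck between 0.002 and 0.0125 m and x of sanding_block in the frame of bed_face between -0.02 and 0.02 m and z of sanding_block in the frame of bed_face between -0.004 and 0.006 m and angle between the x axis of sanding_block and the x axis of bed_face, either way round below 0.3 rad and y of sanding_block in the frame of bed_face below -0.03 m and contact force between sanding_block and loose_block above 1 N), for 0.15 s.
At the end, for the whole second after the job is handed in: The loose block lies home in the tray (within 5 mm sideways, 3 mm in height and 0.12 rad), the deck is up again (less than 2 mm down), and the sanding block lies flat and still on the floor of its rest, within 25 mm of the rest's centre in x and y (x of loose_block in the frame of bed_seat between -0.005 and 0.005 m and y of loose_block in the frame of bed_seat between -0.005 and 0.005 m and z of loose_block in the frame of bed_seat between -0.003 and 0.003 m and angle between the y axis of loose_block and the y axis of bed_seat, either way round below 0.12 rad and angle between loose_block's own z axis and vertical below 0.08 rad and x of sanding_block in the frame of block_rest between -0.025 and 0.025 m and y of sanding_block in the frame of block_rest between -0.025 and 0.025 m and z of sanding_block in the frame of block_rest between 0.002 and 0.0095 m and angle between sanding_block's own z axis and vertical below 0.05 rad and linear speed of each of sanding_block, loose_block below 0.02 m/s and value of joint bed_deck below 0.002 m); the robot touches nothing.
It fails at once if the sanding block leaves the blocks' faces or stops pressing (deck less than 1 mm down) while it is low (less than 20 mm) over the middle 50 mm of the bed (x of sanding_block in the frame of bed_face between -0.05 and 0.05 m and y of sanding_block in the frame of bed_face between -0.025 and 0.025 m and z of sanding_block in the frame of bed_face between -0.01 and 0.02 m and value of joint bed_deck below 0.001 m).
It fails at once if the deck is pressed to its stop (more than 13.3 mm down) (value of joint bed_deck above 0.0133 m).
It fails at once if a bystander is moved by more than 25 mm (distance of any of card_deck_0, card_deck_1, paint_tin, tag_pack, putty_tub_3, gold_cup from where it was at the start of the episode above 0.025 m).
It also fails if it takes over 67 s, if anything falls off the work surface, if the arm or the gripper's body presses on something with over 40 N, if the wrist force passes 120 N, or if a joint passes its speed limit or range.

ROBOT

A 6-joint arm with a two-finger parallel gripper is mounted at the origin on a cart in front of the work surface, level with it; the furniture and walls round the work are solid. World frame = base frame: x ahead of the robot, y to its left, z up, the work surface at z = 0. Lengths are in m, angles in rad, forces in N, time in s.
With the tool pointing down it reaches from about 0.325 to 1 m from the base axis. Payload 5.1 kg.
Tool frame: the origin (TCP) lies midway between the tips of the shut fingers; the grasp point (between the pads) lies 19 mm behind it; z points along the fingers, y is the line along which they close (so a half turn about z gives the same grasp; the last joint's range is limited). The gripper opens to 85 mm and grips with 20 to 120 N. Pads are 22 mm wide; open, the fingers measure 114 mm over their backs; the gripper's body (76 mm by 85 mm) begins 54 mm behind the grasp point. The pads swing forward as they close: fully open they stand 13 mm farther back than shut.
Start: joints at [-1.381, 0.124, 1.65, -0, 1.367, -0.083], TCP at [0.175, -0.626, 0.231] pointing down, gripper open.
Joint ranges: [-2.61, 2.61], [-1.02, 2.33], [0.03, 2.71], [-1.35, 4.49], [0.32, 2.68], [-2.91, 2.91]. Speed limits (rad/s): [2.57, 2.57, 3.14, 3.14, 3.14, 3.14].

INTERFACE

Orientations are given as a rotation vector (axis times angle).
In Python, from cell import robot, read_camera, camera_info, ticket, regions_of gives the robot as it stands.
- The arm moves only by the tool arm_command, never from a script. Its argument "increments" is a list of rows, each an object of numbers: "claw": the finger opening in mm, from 0 to 85.4; "tx", "ty", "tz": the shift along the tool's x, y, z in mm; "rx", "ry", "rz": the turn, a rotation vector about the tool's x, y, z in rad. In form: [{"claw": .., "tx": .., "ty": .., "tz": .., "rx": .., "ry": .., "rz": ..}, ...]. A call has 1 to 5 rows; each row is the pose to reach, as a shift and turn from the pose commanded when the call began, along the tool's axes at that moment; what a row does not reach only later rows make up. A row lasts 1/10 s, in which the tool goes at most 50 mm and 8.59 degrees, less where a joint would pass 70% of its speed; a pose out of reach is approached as far as the arm can. A call with a gripper value outside its range is refused whole. The fingers move at their own pace and stop on an object; "force" is the grip in N (left out, the last holds). Time passes only in rows, so rows that repeat a pose let the fingers close. It gives the time, the measured TCP pose, the force, the opening and the grip force at its end, in the units of the state.
- robot.observe(): the state, without advancing time (a new reading comes with each control period).
- read_camera(name): name is "scene" or "top" or "wrist"; returns (picture, depth): 420x560x3 uint8, blue, green, red; 420x560 float32, m along the optical axis (not along the pixel's ray), 0 where there is no reading.
- camera_info(name): a dict with "fx", "fy", "cx", "cy" (pixels), "k1" (the pictures are not rectified: a ray, as slopes to the right and down, at radius r is drawn at 1 + k1 r^2 times it, then the intrinsics apply), "pose" (4x4, takes a point from camera to world coordinates). Camera axes: x right, y down, z forward; pixel columns grow to the right and rows downward; lengths in m; the calibration is good to about 2 mm. A picture is of the moment at which its call begins: read the wrist's pose just before it. camera_info takes no time and is no camera call; for the wrist camera it gives the pose at the moment of the call.
- ticket.hand_in(): hands the job in; it is judged then, once.
Trained networks look in the newest picture that a camera, given by its name, has taken for a name from the list of things; names that differ only in an ending like _2 or _b are one class to them, and where a whole thing is asked for, a point or a joint stands for the part that bears it (a point fixed in the world has none). Each returns a list of dicts, best first, with "confidence" (0 to 1); they miss things now and then, are a little off and sometimes report something else, mostly with a low value. They report only what shows in the picture. A call takes as long as a camera call. They do not tell look-alikes from the thing itself.
- regions_of(camera, label): "region" (420x560 bool, what is visible of it) and "position" ([row, column] in pixels, amid what is visible of it).
The state is a dict: "time": time; "joints": joint angles; "joint_vel": joint speeds; "joint_efforts": joint torques, N m; "ee_pos": TCP position; "orientation": TCP orientation; "contact_force": force on the tool from outside, world axes, zero at the start; "ft_torque": the same for the moment, N m; "gripper_width": opening from 0.0 (shut) to 1.0 (fully open); "finger_force": force on a finger pad.
Only numpy, scipy, OpenCV 4.12 (cv2) and the standard library are available. Lean on these libraries where they do the work, as an engineer would, in place of code of your own. Each camera call takes 0.05 s, during which the arm holds its last target. There are 200 camera calls.

## Working session

There is one attempt and no reset: what is moved stays moved. The work goes in short steps, Python scripts to look and compute and a tool call to move; the robot and the scene stay as the last step left them, time stands still between calls to the robot, and variables do not carry over. Pictures are saved under pics/ and viewed, at most 14 in all, crops included, and the job is handed in when it is done.

Besides the shell and the picture viewer there is one more tool, called as name(argument=value, ...), one argument or row to a line, values as JSON. arm_command: Moves the arm, as the interface text tells. Its arguments: {"type":"object","properties":{"increments":{"type":"array"},"force":{"type":"number"}},"required":["increments"]}

```bash
mkdir -p pics; ls; cat > h.py <<'E'
import numpy as np, cv2
from cell import robot, read_camera, camera_info, ticket, regions_of
def cloud(d,info):
    h,w=d.shape; v,u=np.mgrid[0:h,0:w].astype(np.float64)
    K=np.array([[info['fx'],0,info['cx']],[0,info['fy'],info['cy']],[0,0,1]])
    x=(u-info['cx'])/info['fx']; y=(v-info['cy'])/info['fy']; xd,yd=x.copy(),y.copy()
    for _ in range(10):
        s=1+info['k1']*(x*x+y*y); x=xd/s; y=yd/s
    P=np.stack([x*d,y*d,d],-1); T=np.array(info['pose'])
    W=P@T[:3,:3].T+T[:3,3]; W[d<=0]=np.nan; return W
def shoot(n,f=None):
    i=camera_info(n); p,d=read_camera(n)
    if f: cv2.imwrite('pics/'+f,p)
    return p,d,cloud(d,i),i
E
python3 - <<'E'
from h import *
s=robot.observe(); print({k:np.round(v,3).tolist() for k,v in s.items()})
names="sanding_bed loose_block sanding_block block_rest card_deck_0 paint_tin tag_pack putty_tub_3 gold_cup".split()
im=[]
for c in ("top","scene"):
    p,d,W,i=shoot(c); np.savez('%s.npz'%c,p=p,d=d,W=W); im.append(p)
    print(c,np.round(i['pose'],3).tolist(),i['k1'],i['fx'])
    cv2.imwrite('pics/%s0.png'%c,p)
    for n in names:
        for r in regions_of(c,n):
            m=r['region']; q=W[m]; q=q[~np.isnan(q[:,0])]
            top=np.percentile(q[:,2],90) if len(q) else 0
            print(n,round(r['confidence'],2),np.round(r['position']),m.sum(),np.round(np.median(q,0),3),round(top,3))
E
```

```text
pics
{'time': 0.0, 'joints': [-1.381, 0.125, 1.652, 0.0, 1.368, -0.083], 'joint_vel': [0.001, -0.002, 0.0, -0.001, -0.001, 0.002], 'joint_efforts': [0.002, -42.361, -36.545, 0.0, 0.007, 0.0], 'ee_pos': [0.175, -0.625, 0.23], 'orientation': [-3.11, -0.427, 0.0], 'contact_force': [0.098, -0.147, 0.32], 'ft_torque': [-0.014, 0.008, -0.01], 'finger_force': 0.0, 'gripper_width': 0.998}
top [[0.011, -0.995, 0.095, 0.393], [-1.0, -0.011, 0.0, -0.049], [0.001, -0.095, -0.995, 1.302], [0.0, 0.0, 0.0, 1.0]] 0.007816949229480877 418.2047090464985
sanding_bed 0.94 [224. 356.] 2095 [ 0.478 -0.262  0.036] 0.059
loose_block 0.7 [209. 275.] 434 [ 0.53  -0.016  0.024] 0.028
sanding_block 0.81 [207. 172.] 583 [0.53  0.292 0.029] 0.061
sanding_block 0.81 [214. 220.] 557 [0.504 0.148 0.022] 0.055
block_rest 0.55 [206. 182.] 980 [0.52  0.288 0.008] 0.013
card_deck_0 0.93 [267. 219.] 750 [0.344 0.148 0.03 ] 0.034
card_deck_0 0.67 [264. 410.] 784 [ 0.363 -0.427  0.03 ] 0.033
paint_tin 0.61 [266. 317.] 1166 [ 0.352 -0.155  0.021] 0.024
tag_pack 0.77 [210. 412.] 580 [ 0.533 -0.446  0.014] 0.018
putty_tub_3 0
[... 346 characters left out ...]
218. 259.] 359 [ 0.516 -0.013  0.022] 0.027
sanding_block 0.81 [263. 191.] 523 [0.509 0.316 0.027] 0.06
sanding_block 0.79 [243. 231.] 494 [0.49  0.164 0.021] 0.054
sanding_block 0.21 [190. 314.] 627 [ 0.471 -0.228  0.045] 0.06
block_rest 0.64 [270. 197.] 599 [0.495 0.313 0.007] 0.011
card_deck_0 0.62 [190. 377.] 193 [ 0.32  -0.426  0.027] 0.033
card_deck_0 0.57 [268. 265.] 742 [0.332 0.156 0.028] 0.032
card_deck_0 0.47 [188. 316.] 647 [ 0.469 -0.233  0.045] 0.06
paint_tin 0.68 [222. 316.] 310 [ 0.364 -0.111  0.02 ] 0.024
tag_pack 0.43 [166. 328.] 65 [ 0.551 -0.42   0.013] 0.018
putty_tub_3 0.76 [226. 192.] 470 [0.636 0.19  0.039] 0.044
gold_cup 0.68 [302. 222.] 459 [0.339 0.34  0.034] 0.053
```

View pics/top0.png

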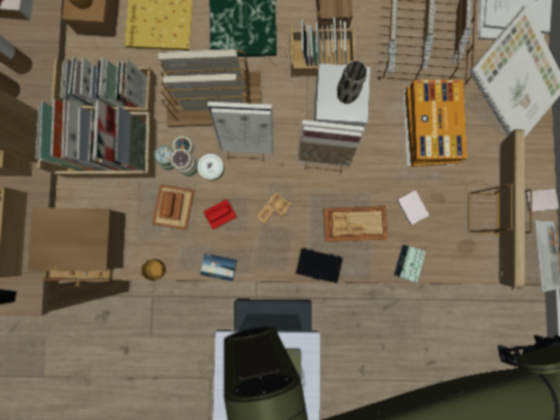

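View pics/scene0.png

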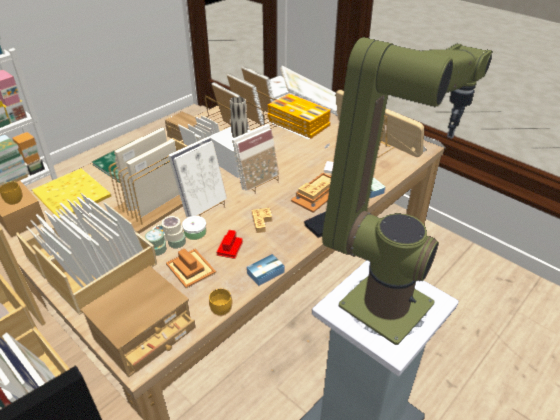

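The top view shows the wooden sanding block on its rest at about (207,172) and the red look-alike at (214,220). The loose L is at (209,275) and the bed at (224,356). The scene view agrees. Next I fit yaws and look at the wrist camera mounting.

```bash
cat >> h.py <<'E'
from scipy.spatial.transform import Rotation as R
def go(p,yaw,tilt=None):
    """shift (mm) and turn in tool axes from present pose to TCP p, tool down, tool y (closing line) at world yaw (mod pi)"""
    s=robot.observe(); A=R.from_rotvec(s['orientation'])
    best=None
    for k in (-1,0,1):
        y=yaw+k*np.pi; Y=np.array([np.cos(y),np.sin(y),0]); Z=np.array([0,0,-1.]); X=np.cross(Y,Z)
        r=(A.inv()*R.from_matrix(np.stack([X,Y,Z],1))).as_rotvec()
        if best is None or np.linalg.norm(r)<np.linalg.norm(best)-1e-6: best=r
    t=A.inv().apply(np.array(p)-s['ee_pos'])*1000
    print('t',np.round(t,1),'r',np.round(best,3),'j',np.round(s['joints'],2),'time',round(s['time'],2))
    return t,best
def st():
    s=robot.observe(); print({k:np.round(s[k],4).tolist() for k in('time','ee_pos','orientation','contact_force','gripper_width','finger_force')}); return s
E
python3 - <<'E'
from h import *
z=np.load('top.npz'); W=z['W']; p=z['p']
def fit(name,box,lo,hi):
    (x0,x1,y0,y1)=box
    m=(W[...,0]>x0)&(W[...,0]<x1)&(W[...,1]>y0)&(W[...,1]<y1)&(W[...,2]>lo)&(W[...,2]<hi)
    q=W[m][:,:2]; r=cv2.minAreaRect((q*1000).astype(np.float32)); print(name,m.sum(),r, W[m][:,2].mean())
fit('loose',(.48,.6,-.08,.05),.015,.04)
fit('bedtop',(.38,.6,-.4,-.12),.05,.07)
fit('bedall',(.38,.6,-.4,-.12),.006,.07)
fit('ridge',(.45,.62,.22,.37),.045,.08)
fit('rest',(.45,.62,.2,.39),.004,.08)
i=camera_info('wrist'); s=robot.observe(); A=R.from_rotvec(s['orientation']).as_matrix()
print('cam in tool',A.T@(np.array(i['pose'])[:3,3]-s['ee_pos']),'\n',np.round(A.T@np.array(i['pose'])[:3,:3],3),i['fx'])
go([.49,-.2,.40],-1.4)
c=p[170:260,255:400]; cv2.imwrite('pics/c1.png',cv2.resize(c,None,fx=5,fy=5,interpolation=cv2.INTER_CUBIC))
E
```

```text
loose 508 ((519.0221557617188, -15.520946502685547), (64.20948791503906, 100.03395080566406), 54.60041809082031) 0.024218506497300018
bedtop 572 ((478.4131774902344, -241.2937774658203), (66.15921020507812, 101.69612121582031), 0.8757263422012329) 0.05808712130023966
bedall 2255 ((488.4287414550781, -260.5174865722656), (277.7605895996094, 214.5631866455078), 89.99402618408203) 0.033692304058232196
ridge 245 ((564.6773681640625, 315.57763671875), (141.9225311279297, 52.60440444946289), 22.900379180908203) 0.058626250978227344
rest 1521 ((534.839599609375, 295.0679626464844), (189.39442443847656, 169.7136993408203), 89.7957763671875) 0.020617478974220785
cam in tool [ 0.06907699  0.00059197 -0.14239148] 
 [[-0.    -0.962 -0.272]
 [ 1.    -0.     0.001]
 [-0.001 -0.272  0.962]] 361.1453216750353
t [ 418.  -325.4 -168.7] r [-0.    -0.     0.102] j [-1.38  0.12  1.65  0.    1.37 -0.08] time 1.0
```

View pics/c1.png

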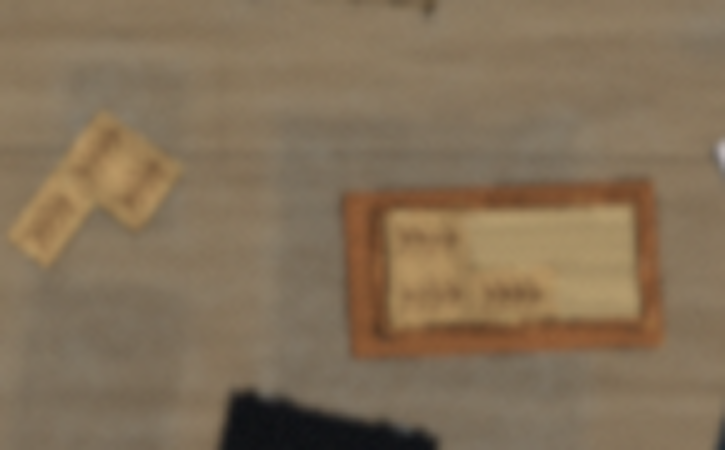

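The crop shows the bed with its full-width end to the left (world +y) and the empty part to the right. The loose L has its bar at upper right (130,170) and its tongue at lower left (50,220), so its yaw is about 55°. I'm moving over the bed for a close wrist view.

arm_command(
  increments=[
    {"tx": 198, "ty": -140, "tz": -10, "claw": 85},
    {"tx": 198, "ty": -140, "tz": -10, "claw": 85},
    {"tx": 198, "ty": -140, "tz": -10, "claw": 85},
    {"tx": 198, "ty": -140, "tz": -10, "claw": 85},
    {"tx": 198, "ty": -140, "tz": -10, "claw": 85},
  ],
)

```text
$.increments[0]: bad value
```

arm_command(
  increments=[
    {"tx": 40, "ty": -28, "tz": -2, "rz": -0.14},
    {"tx": 80, "ty": -56, "tz": -4, "rz": -0.28},
    {"tx": 120, "ty": -84, "tz": -6, "rz": -0.42},
    {"tx": 158, "ty": -112, "tz": -8, "rz": -0.56},
    {"tx": 198, "ty": -140, "tz": -10, "rz": -0.7},
  ],
)

```text
$.increments[0]: bad value
```

arm_command(
  increments=[
    {"rz": -0.14},
    {"rz": -0.28},
    {"rz": -0.42},
    {"rz": -0.56},
    {"rz": -0.6},
  ],
)

```text
$.increments[0]: bad value
```

```bash
python3 - <<'E'
from h import *
st()
p,d,W,i=shoot('wrist','w1.png'); np.savez('w1.npz',p=p,W=W)
c=W[150:300:30,100:480:60]; print(np.round(c[...,2],3))
go([.5394,-.030,.16],np.radians(54.6))
E
```

```text
{'time': 1.0, 'ee_pos': [0.1751, -0.6259, 0.2313], 'orientation': [-3.1124, -0.4272, -0.0], 'contact_force': [0.8548, 0.5384, -0.7009], 'gripper_width': 1.0026, 'finger_force': 0.0}
[[-0.65  -0.749 -0.752 -0.752 -0.75  -0.75  -0.749]
 [-0.652 -0.748 -0.754 -0.749 -0.751 -0.751 -0.75 ]
 [-0.654 -0.753 -0.751 -0.752 -0.755 -0.752 -0.753]
 [-0.753 -0.75  -0.756 -0.749 -0.754 -0.749 -0.751]
 [-0.75  -0.751 -0.747 -0.75  -0.756 -0.75  -0.702]]
t [ 511.4 -475.8   71.4] r [-0.    -0.     0.891] j [-1.38  0.12  1.65  0.    1.37 -0.08] time 1.05
```

View pics/w1.png

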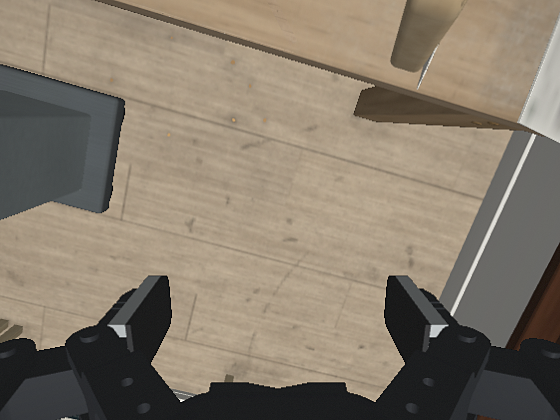

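The rows need all seven numbers. The wrist picture shows only the floor, with the fingers at the bottom, because the arm has not moved yet.

arm_command(
  increments=[
    {"claw": 85, "tx": 40, "ty": -28, "tz": -2, "rx": 0, "ry": 0, "rz": 0},
    {"claw": 85, "tx": 80, "ty": -56, "tz": -4, "rx": 0, "ry": 0, "rz": 0},
    {"claw": 85, "tx": 120, "ty": -84, "tz": -6, "rx": 0, "ry": 0, "rz": 0},
    {"claw": 85, "tx": 160, "ty": -112, "tz": -8, "rx": 0, "ry": 0, "rz": 0},
    {"claw": 85, "tx": 198, "ty": -140, "tz": -10, "rx": 0, "ry": 0, "rz": 0},
  ],
)

```text
time: 1.55
ee_pos: [0.329, -0.4362, 0.2416]
orientation: [3.112, 0.427, 0.001]
contact_force: [0.8, -0.0, 0.0]
gripper_width: 0.996
finger_force: 0.0
```

arm_command(
  increments=[
    {"claw": 85, "tx": 40, "ty": -28, "tz": -2, "rx": 0, "ry": 0, "rz": -0.14},
    {"claw": 85, "tx": 80, "ty": -56, "tz": -4, "rx": 0, "ry": 0, "rz": -0.28},
    {"claw": 85, "tx": 120, "ty": -84, "tz": -6, "rx": 0, "ry": 0, "rz": -0.42},
    {"claw": 85, "tx": 160, "ty": -112, "tz": -8, "rx": 0, "ry": 0, "rz": -0.56},
    {"claw": 85, "tx": 198, "ty": -140, "tz": -10, "rx": 0, "ry": 0, "rz": -0.7},
  ],
)

```text
time: 2.05
ee_pos: [0.4821, -0.2479, 0.2518]
orientation: [2.772, 1.476, 0.001]
contact_force: [0.8, -0.1, 0.0]
gripper_width: 0.996
finger_force: 0.0
```

arm_command(
  increments=[
    {"claw": 85, "tx": 0, "ty": 0, "tz": 0, "rx": 0, "ry": 0, "rz": -0.14},
    {"claw": 85, "tx": 0, "ty": 0, "tz": 0, "rx": 0, "ry": 0, "rz": -0.28},
    {"claw": 85, "tx": 0, "ty": 0, "tz": 0, "rx": 0, "ry": 0, "rz": -0.42},
    {"claw": 85, "tx": 0, "ty": 0, "tz": 0, "rx": 0, "ry": 0, "rz": -0.56},
    {"claw": 85, "tx": 0, "ty": 0, "tz": 0, "rx": 0, "ry": 0, "rz": -0.6},
  ],
)

```text
time: 2.55
ee_pos: [0.4811, -0.2495, 0.2514]
orientation: [2.215, 2.227, 0.0]
contact_force: [-0.6, -0.1, 0.2]
gripper_width: 0.994
finger_force: 0.0
```

```bash
python3 - <<'E'
from h import *
st()
p,d,W,i=shoot('wrist','w2.png'); np.savez('w2.npz',p=p,W=W)
def fit(name,box,lo,hi):
    (x0,x1,y0,y1)=box
    m=(W[...,0]>x0)&(W[...,0]<x1)&(W[...,1]>y0)&(W[...,1]<y1)&(W[...,2]>lo)&(W[...,2]<hi)
    print(name,m.sum())
    if m.sum()>10: print(cv2.minAreaRect((W[m][:,:2]*1000).astype(np.float32)), np.median(W[m][:,2]))
fit('fixed',(.41,.55,-.38,-.15),.053,.066)
fit('floor',(.41,.55,-.38,-.15),.030,.0365)
fit('rim',(.41,.55,-.38,-.15),.0385,.045)
fit('foot',(.40,.56,-.40,-.14),.008,.016)
fit('loose',(.44,.6,-.09,.05),.018,.035)
go([.5394,-.030,.16],np.radians(54.6))
E
```

```text
{'time': 2.55, 'ee_pos': [0.4811, -0.2495, 0.2514], 'orientation': [2.2152, 2.2275, 0.0001], 'contact_force': [-0.6273, -0.0669, 0.164], 'gripper_width': 0.994, 'finger_force': 0.0}
fixed 5697
((480.7467041015625, -241.74960327148438), (67.95630645751953, 101.01780700683594), 2.994642496109009) 0.057716701714849106
floor 4443
((480.68121337890625, -265.76202392578125), (71.17070007324219, 161.4364776611328), 3.535128116607666) 0.03378080852158771
rim 2473
((482.17498779296875, -268.337646484375), (80.16307830810547, 166.14602661132812), 3.0970523357391357) 0.04061637247022709
foot 3926
((492.11273193359375, -286.91229248046875), (121.99396514892578, 232.3734130859375), 3.14928936958313) 0.011534249541782865
loose 0
t [219.2  59.4  91.4] r [ 0.     0.    -0.948] j [-0.58 -0.13  1.87  0.    1.4  -0.58] time 2.6
```

View pics/w2.png

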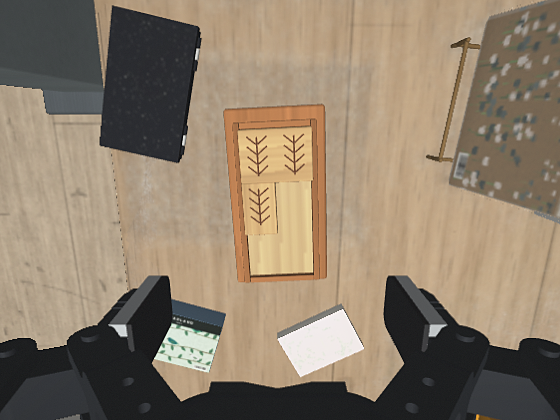

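The bed is seen clearly, with the tray from (235,120) to (318,278), the full-width end at the top and the empty part at lower right (295,240). The bed centre is (0.4822, -0.2685) and its yaw is 3.1°. Next is the loose block.

arm_command(
  increments=[
    {"claw": 85, "tx": 44, "ty": 12, "tz": 14, "rx": 0, "ry": 0, "rz": -0.14},
    {"claw": 85, "tx": 88, "ty": 24, "tz": 28, "rx": 0, "ry": 0, "rz": -0.28},
    {"claw": 85, "tx": 132, "ty": 36, "tz": 42, "rx": 0, "ry": 0, "rz": -0.42},
    {"claw": 85, "tx": 176, "ty": 48, "tz": 56, "rx": 0, "ry": 0, "rz": -0.56},
    {"claw": 85, "tx": 219, "ty": 59, "tz": 71, "rx": 0, "ry": 0, "rz": -0.7},
  ],
)

```text
time: 3.1
ee_pos: [0.54, -0.0288, 0.1803]
orientation: [1.315, 2.852, 0.001]
contact_force: [0.4, -1.3, -0.6]
gripper_width: 0.997
finger_force: 0.0
```

arm_command(
  increments=[
    {"claw": 85, "tx": 0, "ty": 0, "tz": 0, "rx": 0, "ry": 0, "rz": -0.14},
    {"claw": 85, "tx": 0, "ty": 0, "tz": 0, "rx": 0, "ry": 0, "rz": -0.248},
    {"claw": 85, "tx": 0, "ty": 0, "tz": 0, "rx": 0, "ry": 0, "rz": -0.248},
  ],
)

```text
time: 3.4
ee_pos: [0.5396, -0.0299, 0.1802]
orientation: [-0.959, -2.991, 0.0]
contact_force: [0.4, -0.7, 0.0]
gripper_width: 0.995
finger_force: 0.0
```

```bash
python3 - <<'E'
from h import *
st()
p,d,W,i=shoot('wrist','w3.png'); np.savez('w3.npz',p=p,W=W)
m=(abs(W[...,0]-.52)<.08)&(abs(W[...,1]+.015)<.08)&(W[...,2]>.019)&(W[...,2]<.03)
k,l=cv2.connectedComponents(m.astype(np.uint8)); j=np.argmax(np.bincount(l[m])); m=l==j
r=cv2.minAreaRect((W[m][:,:2]*1000).astype(np.float32)); print(m.sum(),r,np.median(W[m][:,2]))
a=np.radians(r[2]); print(np.degrees(a))
g=np.array(r[0])/1000-0.025*np.array([-np.sin(a),np.cos(a)]); print(g)
go([g[0],g[1],.005],a)
E
```

```text
{'time': 3.4, 'ee_pos': [0.5396, -0.0299, 0.1802], 'orientation': [-0.9594, -2.9913, 0.0], 'contact_force': [0.3919, -0.6503, 0.0384], 'gripper_width': 0.995, 'finger_force': 0.0}
6753 ((519.1386108398438, -15.822433471679688), (63.976200103759766, 100.21084594726562), 54.521026611328125) 0.023714928752865738
54.521026611328125
[ 0.53949683 -0.03033254]
t [ 1.000e-01 -1.000e-01  1.754e+02] r [-0.     0.    -0.004] j [-0.16 -0.08  1.95 -0.    1.28 -1.1 ] time 3.45
```

View pics/w3.png

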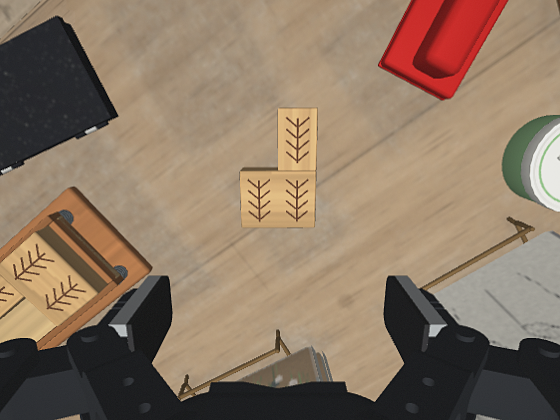

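The loose block shows straight up with its bar at (278,198) and tongue at (298,138). The gripper is aligned, so I check clearance to the stand behind.

```bash
python3 - <<'E'
from h import *
for f in('top','scene','w3'):
    W=np.load(f+'.npz')['W']
    for nm,g in(('loose',(.5395,-.0303)),('place',(.485,-.318)),('bed',(.48,-.268)),('rest',(.53,.292))):
        r=np.hypot(W[...,0]-g[0],W[...,1]-g[1]); m=(W[...,2]>.07)&(W[...,2]<.17)&(r<.3)
        if f=='w3': m[260:]=False
        if m.any(): k=np.nanargmin(np.where(m,r,9)); print(f,nm,round(r.flat[k],3),np.round(W.reshape(-1,3)[k],3))
E
```

```text
top loose 0.164 [ 0.691 -0.093  0.073]
top place 0.18 [ 0.646 -0.399  0.119]
top bed 0.195 [ 0.674 -0.248  0.079]
top rest 0.106 [0.633 0.266 0.088]
scene loose 0.158 [ 0.684 -0.094  0.072]
scene place 0.175 [ 0.642 -0.396  0.118]
scene bed 0.189 [ 0.667 -0.241  0.074]
scene rest 0.099 [0.627 0.271 0.073]
```

arm_command(
  increments=[
    {"claw": 85, "tx": 0, "ty": 0, "tz": 48, "rx": 0, "ry": 0, "rz": -0.004},
    {"claw": 85, "tx": 0, "ty": 0, "tz": 94, "rx": 0, "ry": 0, "rz": -0.004},
    {"claw": 85, "tx": 0, "ty": 0, "tz": 130, "rx": 0, "ry": 0, "rz": -0.004},
  ],
)

```text
time: 3.75
ee_pos: [0.5387, -0.0308, 0.0483]
orientation: [-0.959, -2.991, 0.0]
contact_force: [0.7, 0.5, -1.1]
gripper_width: 0.994
finger_force: 0.0
```

arm_command(
  increments=[
    {"claw": 85, "tx": 0, "ty": 0, "tz": 30, "rx": 0, "ry": 0, "rz": 0},
    {"claw": 85, "tx": 0, "ty": 0, "tz": 45, "rx": 0, "ry": 0, "rz": 0},
    {"claw": 85, "tx": 0, "ty": 0, "tz": 45, "rx": 0, "ry": 0, "rz": 0},
    {"claw": 60, "tx": 0, "ty": 0, "tz": 45, "rx": 0, "ry": 0, "rz": 0},
    {"claw": 50, "tx": 0, "ty": 0, "tz": 45, "rx": 0, "ry": 0, "rz": 0},
  ],
  force=40,
)

```text
time: 4.25
ee_pos: [0.5417, -0.031, 0.008]
orientation: [0.953, 2.989, 0.001]
contact_force: [-1.1, -0.1, -0.5]
gripper_width: 0.735
finger_force: 45.0
```

arm_command(
  increments=[
    {"claw": 50, "tx": 0, "ty": 0, "tz": 0, "rx": 0, "ry": 0, "rz": 0},
    {"claw": 50, "tx": 0, "ty": 0, "tz": 0, "rx": 0, "ry": 0, "rz": 0},
    {"claw": 50, "tx": 0, "ty": 0, "tz": 0, "rx": 0, "ry": 0, "rz": 0},
  ],
)

```text
time: 4.55
ee_pos: [0.5416, -0.0309, 0.0078]
orientation: [0.953, 2.989, 0.001]
contact_force: [-0.0, -1.5, 6.6]
gripper_width: 0.733
finger_force: 45.9
```

arm_command(
  increments=[
    {"claw": 50, "tx": 0, "ty": 0, "tz": -15, "rx": 0, "ry": 0, "rz": 0},
    {"claw": 50, "tx": 0, "ty": 0, "tz": -45, "rx": 0, "ry": 0, "rz": 0},
    {"claw": 50, "tx": 0, "ty": 0, "tz": -85, "rx": 0, "ry": 0, "rz": 0},
    {"claw": 50, "tx": 0, "ty": 0, "tz": -125, "rx": 0, "ry": 0, "rz": 0},
    {"claw": 50, "tx": 0, "ty": 0, "tz": -140, "rx": 0, "ry": 0, "rz": 0},
  ],
)

```text
time: 5.05
ee_pos: [0.5419, -0.0308, 0.1511]
orientation: [0.951, 2.986, 0.002]
contact_force: [-0.2, -0.0, -0.9]
gripper_width: 0.734
finger_force: 45.1
```

```bash
python3 - <<'E'
from h import *
st(); go([.4849,-.3182,.15],np.radians(3.1))
E
```

```text
{'time': 5.05, 'ee_pos': [0.5419, -0.0308, 0.1511], 'orientation': [0.951, 2.9857, 0.0021], 'contact_force': [-0.1623, -0.0326, -0.9165], 'gripper_width': 0.7339, 'finger_force': 45.0553}
t [-119.7 -267.4    0.9] r [0.007 0.005 0.9  ] j [-0.16 -0.05  1.97  0.    1.22 -1.11] time 5.05
```

arm_command(
  increments=[
    {"claw": 50, "tx": -16, "ty": -36, "tz": 0, "rx": 0, "ry": 0, "rz": 0.13},
    {"claw": 50, "tx": -33, "ty": -74, "tz": 0, "rx": 0, "ry": 0, "rz": 0.26},
    {"claw": 50, "tx": -50, "ty": -112, "tz": 0, "rx": 0, "ry": 0, "rz": 0.39},
    {"claw": 50, "tx": -67, "ty": -150, "tz": 0, "rx": 0, "ry": 0, "rz": 0.52},
    {"claw": 50, "tx": -84, "ty": -188, "tz": 0, "rx": 0, "ry": 0, "rz": 0.65},
  ],
)

```text
time: 5.55
ee_pos: [0.4981, -0.2335, 0.1447]
orientation: [-1.865, -2.526, 0.0]
contact_force: [1.4, 0.3, -0.6]
gripper_width: 0.735
finger_force: 45.0
```

```bash
python3 - <<'E'
from h import *
st(); go([.4849,-.3182,.15],np.radians(3.1))
E
```

```text
{'time': 5.55, 'ee_pos': [0.4981, -0.2335, 0.1447], 'orientation': [-1.8653, -2.5262, 0.0], 'contact_force': [1.3544, 0.3385, -0.5805], 'gripper_width': 0.735, 'finger_force': 45.0181}
t [-77.1 -37.6  -5.4] r [-0.001 -0.001  0.245] j [-0.54 -0.02  1.95  0.    1.21 -0.83] time 5.55
```

arm_command(
  increments=[
    {"claw": 50, "tx": -38, "ty": -19, "tz": 0, "rx": 0, "ry": 0, "rz": 0.12},
    {"claw": 50, "tx": -77, "ty": -37, "tz": 0, "rx": 0, "ry": 0, "rz": 0.245},
    {"claw": 50, "tx": -77, "ty": -37, "tz": 0, "rx": 0, "ry": 0, "rz": 0.245},
    {"claw": 50, "tx": -77, "ty": -37, "tz": 0, "rx": 0, "ry": 0, "rz": 0.245},
  ],
)

```text
time: 5.95
ee_pos: [0.4862, -0.3172, 0.1445]
orientation: [-2.155, -2.283, -0.0]
contact_force: [0.4, 0.3, -0.5]
gripper_width: 0.736
finger_force: 45.0
```

```bash
python3 - <<'E'
from h import *
s=st()
p,d,W,i=shoot('wrist','w4.png'); np.savez('w4.npz',p=p,W=W,pose=i['pose'])
A=R.from_rotvec(s['orientation']).as_matrix(); T=(W-s['ee_pos'])@A  # tool coords
for r in regions_of('wrist','loose_block'):
    m=r['region']; q=T[m]; q=q[~np.isnan(q[:,0])]
    print(r['confidence'],r['position'],m.sum(),np.median(q,0),np.percentile(q,[1,99],axis=0))
m=(abs(T[...,1])<.06)&(T[...,0]>-.06)&(T[...,0]<.12)&(T[...,2]>-.025)&(T[...,2]<.02)
print(m.sum()); q=T[m]
h=np.histogram(q[:,2],bins=np.arange(-.025,.021,.003)); print(h)
t=q[(abs(q[:,2]-np.median(q[:,2]))<.005)]
print('med z',np.median(q[:,2])); print(cv2.minAreaRect((t[:,:2]*1000).astype(np.float32)),np.percentile(t,[0,1,99,100],axis=0))
go([.4849,-.3182,.15],np.radians(3.1))
E
```

```text
{'time': 5.95, 'ee_pos': [0.4862, -0.3172, 0.1445], 'orientation': [-2.1549, -2.2832, -0.0004], 'contact_force': [0.3984, 0.2986, -0.5046], 'gripper_width': 0.7356, 'finger_force': 45.0135}
0.7 [246.4, 301.5] 32790 [ 0.02150044  0.00842243 -0.01597905] [[-0.02147557 -0.03014519 -0.01741524]
 [ 0.07539548  0.03116379 -0.00055426]]
34598
(array([  446,   440, 16368, 16132,   301,   204,   179,   167,   149,
         158,    54,     0,     0,     0,     0]), array([-0.025, -0.022, -0.019, -0.016, -0.013, -0.01 , -0.007, -0.004,
       -0.001,  0.002,  0.005,  0.008,  0.011,  0.014,  0.017,  0.02 ]))
med z -0.01599789488967797
((26.489665985107422, 0.21693801879882812), (89.91319274902344, 100.40618133544922), 89.78337097167969) [[-0.02363826 -0.04466252 -0.02097941]
 [-0.02152843 -0.03138191 -0.01857522]
 [ 0.07564969  0.03194028 -0.01386726]
 [ 0.07679627  0.04525139 -0.01100128]]
t [-2.2 -2.  -5.4] r [-0.001 -0.001  0.006] j [-0.67  0.04  1.89  0.    1.21 -0.73] time 6.05
```

View pics/w4.png

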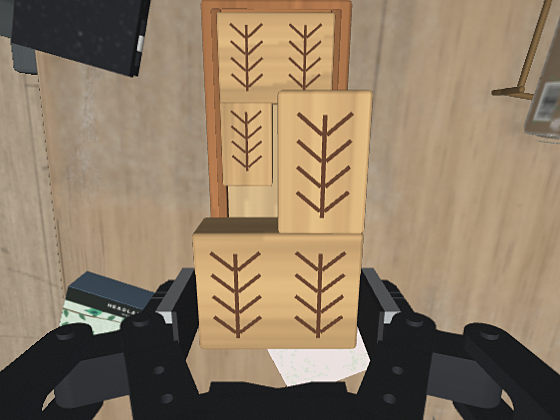

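The held block is square in the fingers (bar (275,290), tongue (323,160)), and the bed is behind it. I cross-check the bed pose and fingertip height from this same view.

```bash
python3 - <<'E'
from h import *
z=np.load('w4.npz'); W=z['W']; c=np.array([.4822,-.2685]); a=np.radians(3.1)
B=(W[...,:2]-c)@np.array([[np.cos(a),-np.sin(a)],[np.sin(a),np.cos(a)]])*1000
Z=W[...,2]
f=(abs(Z-.058)<.004)&(abs(B[...,0])<45)&(abs(B[...,1])<90)
for y0,y1 in((30,40),(45,55),(60,72)):
    q=B[f&(B[...,1]>y0)&(B[...,1]<y1)]; print('x range',y0,np.percentile(q[:,0],[0.5,99.5]))
for y0,y1 in((-20,-8),(0,20)):
    q=B[f&(B[...,1]>y0)&(B[...,1]<y1)&(B[...,0]<5)]; print('tongue x',y0,np.percentile(q[:,0],[0.5,99.5]))
q=B[f&(B[...,0]>-30)&(B[...,0]<-8)]; print('tongue y',np.percentile(q[:,1],[.2,99.8]))
s=robot.observe(); T=(W-s['ee_pos'])@R.from_rotvec(s['orientation']).as_matrix()*1000
for sg in(1,-1):
    q=T[(T[...,1]*sg>34)&(T[...,1]*sg<60)&(abs(T[...,0])<20)&(T[...,2]<40)]; print('finger',np.percentile(q[:,2],[50,95,99.5]))
print(s['ee_pos'],s['orientation']); go([.4847,-.3199,.075],a)
E
```

```text
x range 30 [-33.79205216  33.26593721]
x range 45 [-33.80928305  33.35943757]
x range 60 [-33.66497089  33.49465899]
tongue x -20 [-33.87604215  -2.46638084]
tongue x 0 [-33.91395145  -2.6450265 ]
tongue y [-23.57782583  76.57915344]
finger [-61.0955582  -31.3043192  -13.57328691]
finger [-60.71128958 -29.55169831 -12.76923725]
[ 0.48675039 -0.31587942  0.1445935 ] [-2.15246948e+00 -2.28599639e+00 -2.93127776e-04]
t [-4.  -2.2 69.6] r [-0.001 -0.001  0.006] j [-0.67  0.04  1.89  0.    1.21 -0.73] time 6.05
```

arm_command(
  increments=[
    {"claw": 50, "tx": -3, "ty": -2, "tz": 30, "rx": 0, "ry": 0, "rz": 0.003},
    {"claw": 50, "tx": -3.5, "ty": -2, "tz": 60, "rx": 0, "ry": 0, "rz": 0.003},
    {"claw": 50, "tx": -3.5, "ty": -2, "tz": 66, "rx": 0, "ry": 0, "rz": 0.003},
    {"claw": 50, "tx": -3.5, "ty": -2, "tz": 66, "rx": 0, "ry": 0, "rz": 0.003},
    {"claw": 50, "tx": -3.5, "ty": -2, "tz": 66, "rx": 0, "ry": 0, "rz": 0.003},
  ],
)

```text
time: 6.55
ee_pos: [0.4863, -0.3205, 0.0808]
orientation: [2.156, 2.283, 0.0]
contact_force: [0.5, 0.1, -1.2]
gripper_width: 0.739
finger_force: 45.0
```

```bash
cat > m.py <<'E'
from h import *
s=st()
p,d,W,i=shoot('wrist','w5.png'); Z=W[...,2]*1000
c=np.array([.4820,-.2690]); a=np.radians(3.1)
B=(W[...,:2]-c)@np.array([[np.cos(a),-np.sin(a)],[np.sin(a),np.cos(a)]])*1000
import sys; top=float(sys.argv[1])
m=(abs(Z-top)<6)&(abs(B[...,0])<33.9+4)&(B[...,1]<40)&(B[...,1]>-95)
k,l=cv2.connectedComponents(cv2.erode(m.astype(np.uint8),np.ones((3,3))))
m=l==np.argmax(np.bincount(l[m&(l>0)]))
q=B[m]; print('n',m.sum(),'z',np.percentile(Z[m],[5,50,95]))
g=q[(q[:,1]<-52)]; print('bar x',np.percentile(g[:,0],[.5,99.5])); print('y',np.percentile(q[:,1],[.2,99.8]))
g=q[(q[:,1]>-18)]; print('tongue x',np.percentile(g[:,0],[.5,99.5]))
f=(abs(Z-58)<3)&(abs(B[...,0])<40)&(B[...,1]<85)&(B[...,1]>-30)&~m
q=B[f&(B[...,1]>50)]; print('fixed x',np.percentile(q[:,0],[.5,99.5]),'y',np.percentile(q[:,1],99.8))
q=B[f&(B[...,1]<20)&(B[...,0]<5)]; print('ftongue x',np.percentile(q[:,0],[.5,99.5]),'y',np.percentile(q[:,1],.3)) if len(q) else 0
E
python3 m.py 92
```

```text
{'time': 6.55, 'ee_pos': [0.4863, -0.3205, 0.0808], 'orientation': [2.1557, 2.2826, 0.0003], 'contact_force': [0.492, 0.1163, -1.241], 'gripper_width': 0.7385, 'finger_force': 44.9884}
n 26708 z [95.55407073 96.67452508 97.61719897]
bar x [-29.29096083  32.63852625]
y [-73.69764445  24.69007702]
tongue x [ 1.99621068 32.59220129]
fixed x [-33.39349039  33.6204143 ] y 62.411653766417096
ftongue x [-33.59049994  -2.26360734] y -23.079543161870266
```

View pics/w5.png

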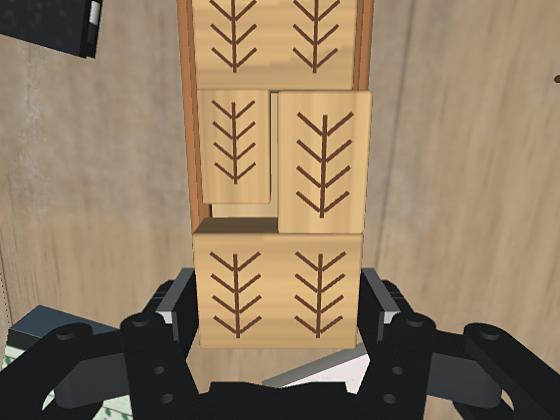

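The block hovers just above its place: its tongue (323,160) is beside the fixed tongue (235,145), and it needs about 1.6 mm towards bed -x. I lower it now.

arm_command(
  increments=[
    {"claw": 50, "tx": -0.5, "ty": -1.6, "tz": 5, "rx": 0, "ry": 0, "rz": 0.003},
    {"claw": 50, "tx": -0.5, "ty": -1.6, "tz": 12, "rx": 0, "ry": 0, "rz": 0.003},
    {"claw": 50, "tx": -0.5, "ty": -1.6, "tz": 20, "rx": 0, "ry": 0, "rz": 0.003},
    {"claw": 50, "tx": -0.5, "ty": -1.6, "tz": 28, "rx": 0, "ry": 0, "rz": 0.003},
    {"claw": 50, "tx": -0.5, "ty": -1.6, "tz": 32, "rx": 0, "ry": 0, "rz": 0.003},
  ],
)

```text
time: 7.1
ee_pos: [0.483, -0.3206, 0.0457]
orientation: [-2.16, -2.278, 0.0]
contact_force: [-0.0, 0.6, -0.5]
gripper_width: 0.732
finger_force: 45.0
```

arm_command(
  increments=[
    {"claw": 50, "tx": 0, "ty": 0, "tz": 3, "rx": 0, "ry": 0, "rz": 0},
    {"claw": 50, "tx": 0, "ty": 0, "tz": 6, "rx": 0, "ry": 0, "rz": 0},
    {"claw": 50, "tx": 0, "ty": 0, "tz": 6.5, "rx": 0, "ry": 0, "rz": 0},
    {"claw": 50, "tx": 0, "ty": 0, "tz": 6.5, "rx": 0, "ry": 0, "rz": 0},
  ],
)

```text
time: 7.5
ee_pos: [0.4843, -0.3216, 0.0418]
orientation: [2.161, 2.279, 0.0]
contact_force: [-1.6, 0.9, 2.4]
gripper_width: 0.735
finger_force: 45.4
```

```bash
python3 m.py 58
```

```text
{'time': 7.5, 'ee_pos': [0.4843, -0.3216, 0.0418], 'orientation': [2.161, 2.2787, 0.0003], 'contact_force': [-1.637, 0.9125, 2.3742], 'gripper_width': 0.7347, 'finger_force': 45.4006}
n 30666 z [56.7621486  57.79990191 58.861945  ]
bar x [-31.85034183  31.02780876]
y [-74.56884107  23.71214083]
tongue x [ 0.19316907 30.76050269]
fixed x [-33.34686407  33.45147877] y 51.065014176158314
ftongue x [-33.57847954   0.54807756] y -25.393791671207378
```

Seated at 57.8 mm with light contact. I release and rise.

arm_command(
  increments=[
    {"claw": 72, "tx": 0, "ty": 0, "tz": 0, "rx": 0, "ry": 0, "rz": 0},
    {"claw": 85, "tx": 0, "ty": 0, "tz": 0, "rx": 0, "ry": 0, "rz": 0},
    {"claw": 85, "tx": 0, "ty": 0, "tz": 0, "rx": 0, "ry": 0, "rz": 0},
    {"claw": 85, "tx": 0, "ty": 0, "tz": -20, "rx": 0, "ry": 0, "rz": 0},
    {"claw": 85, "tx": 0, "ty": 0, "tz": -60, "rx": 0, "ry": 0, "rz": 0},
  ],
)

```text
time: 8.05
ee_pos: [0.4812, -0.3192, 0.0972]
orientation: [-2.156, -2.273, 0.001]
contact_force: [1.0, -0.2, -1.2]
gripper_width: 0.993
finger_force: 0.0
```

arm_command(
  increments=[
    {"claw": 85, "tx": 0, "ty": 0, "tz": -49, "rx": 0, "ry": 0, "rz": 0},
    {"claw": 85, "tx": 0, "ty": 0, "tz": -98, "rx": 0, "ry": 0, "rz": 0},
    {"claw": 85, "tx": 0, "ty": 0, "tz": -130, "rx": 0, "ry": 0, "rz": 0},
    {"claw": 85, "tx": 0, "ty": 0, "tz": -130, "rx": 0, "ry": 0, "rz": 0},
  ],
)

```text
time: 8.45
ee_pos: [0.4863, -0.3232, 0.2383]
orientation: [2.153, 2.271, 0.002]
contact_force: [-0.4, -0.3, -0.1]
gripper_width: 0.996
finger_force: 0.0
```

```bash
python3 - <<'E'
from h import *
W=np.load('top.npz')['W']
m=(abs(W[...,0]-.53)<.08)&(abs(W[...,1]-.29)<.085)
for lo,hi in((.045,.068),(.015,.028),(.008,.014)):
    k=m&(W[...,2]>lo)&(W[...,2]<hi); n,l=cv2.connectedComponents(k.astype(np.uint8)); k=l==np.argmax(np.bincount(l[k]))
    print(lo,k.sum(),cv2.minAreaRect((W[k][:,:2]*1000).astype(np.float32)),np.median(W[k][:,2]))
E
sed -i "s/'w5.png'/None/" m.py; python3 m.py 58; python3 -c "
from h import *
go([.52,.24,.25],0)"
```

```text
0.045 240 ((531.0404663085938, 302.3721008300781), (29.038190841674805, 71.4699935913086), 83.16063690185547) 0.059035193384655016
0.015 276 ((531.0733032226562, 302.7064514160156), (65.67182159423828, 83.68046569824219), 83.29781341552734) 0.024659233504702116
0.008 251 ((528.4993286132812, 297.38336181640625), (108.09381866455078, 128.64981079101562), 80.54905700683594) 0.010285027585207551
{'time': 8.45, 'ee_pos': [0.4863, -0.3232, 0.2383], 'orientation': [2.1534, 2.2706, 0.0016], 'contact_force': [-0.3757, -0.298, -0.0893], 'gripper_width': 0.9955, 'finger_force': 0.0}
n 5347 z [56.56521565 57.75052866 58.95783774]
bar x [-30.90075906  30.49028349]
y [-73.65690542  23.55913813]
tongue x [ 1.24408457 30.53190169]
fixed x [-33.41218376  33.76041596] y 76.39836994645593
ftongue x [-33.41849036   3.01185775] y -28.081459672160197
t [559.6  64.7 -17.6] r [0.005 0.004 0.053] j [-0.68 -0.03  1.8  -0.    1.36 -0.73] time 8.5
```

The loose block is home, its centre at about (-0.2, -25.1) in the bed frame. Next is the wooden sanding block at (0.531, 0.302) with its ridge along -6.8°.

arm_command(
  increments=[
    {"claw": 85, "tx": 47, "ty": 3, "tz": 0, "rx": 0, "ry": 0, "rz": -0.14},
    {"claw": 85, "tx": 94, "ty": 6, "tz": 0, "rx": 0, "ry": 0, "rz": -0.28},
    {"claw": 85, "tx": 141, "ty": 9, "tz": 0, "rx": 0, "ry": 0, "rz": -0.42},
    {"claw": 85, "tx": 188, "ty": 12, "tz": 0, "rx": 0, "ry": 0, "rz": -0.56},
    {"claw": 85, "tx": 235, "ty": 15, "tz": 0, "rx": 0, "ry": 0, "rz": -0.7},
  ],
)

```text
time: 9.0
ee_pos: [0.485, -0.0838, 0.2285]
orientation: [-1.24, -2.883, 0.0]
contact_force: [1.8, 0.1, 0.5]
gripper_width: 0.995
finger_force: 0.0
```

```bash
python3 -c "
from h import *
st();go([.531,.3024,.22],np.radians(83.2))"
```

```text
{'time': 9.0, 'ee_pos': [0.485, -0.0838, 0.2285], 'orientation': [-1.2404, -2.8829, 0.0005], 'contact_force': [1.7617, 0.0827, 0.5147], 'gripper_width': 0.9953, 'finger_force': 0.0}
t [248.8 298.9   8.8] r [-0.    -0.003 -0.694] j [-0.28 -0.23  1.99  0.    1.38 -1.04] time 9.0
```

arm_command(
  increments=[
    {"claw": 85, "tx": 30, "ty": 36, "tz": 0, "rx": 0, "ry": 0, "rz": -0.14},
    {"claw": 85, "tx": 60, "ty": 72, "tz": 0, "rx": 0, "ry": 0, "rz": -0.28},
    {"claw": 85, "tx": 90, "ty": 108, "tz": 0, "rx": 0, "ry": 0, "rz": -0.42},
    {"claw": 85, "tx": 120, "ty": 144, "tz": 0, "rx": 0, "ry": 0, "rz": -0.56},
    {"claw": 85, "tx": 150, "ty": 180, "tz": 0, "rx": 0, "ry": 0, "rz": -0.694},
  ],
)

```text
time: 9.5
ee_pos: [0.5139, 0.1486, 0.2286]
orientation: [-0.185, -3.133, 0.001]
contact_force: [0.8, 0.4, 0.3]
gripper_width: 1.0
finger_force: 0.0
```

```bash
python3 -c "
from h import *
st();go([.531,.3024,.22],np.radians(83.2))"
```

```text
{'time': 9.5, 'ee_pos': [0.5139, 0.1486, 0.2286], 'orientation': [-0.1851, -3.1332, 0.0013], 'contact_force': [0.8008, 0.391, 0.2732], 'gripper_width': 1.0002, 'finger_force': 0.0}
t [  1.1 154.7   8.4] r [-0.001 -0.003  0.001] j [ 0.18 -0.13  1.91 -0.    1.37 -1.27] time 9.5
```

arm_command(
  increments=[
    {"claw": 85, "tx": 0, "ty": 45, "tz": 0, "rx": 0, "ry": 0, "rz": 0},
    {"claw": 85, "tx": 1, "ty": 90, "tz": 5, "rx": 0, "ry": 0, "rz": 0},
    {"claw": 85, "tx": 1, "ty": 130, "tz": 20, "rx": 0, "ry": 0, "rz": 0},
    {"claw": 85, "tx": 1, "ty": 155, "tz": 40, "rx": 0, "ry": 0, "rz": 0},
    {"claw": 85, "tx": 1, "ty": 155, "tz": 40, "rx": 0, "ry": 0, "rz": 0},
  ],
)

```text
time: 10.0
ee_pos: [0.5302, 0.3023, 0.1845]
orientation: [-0.188, -3.127, 0.006]
contact_force: [-0.9, -0.5, -1.5]
gripper_width: 0.993
finger_force: 0.0
```

```bash
cat > r.py <<'E'
from h import *
import sys
st(); p,d,W,i=shoot('wrist',sys.argv[1] if len(sys.argv)>1 else None)
m=(abs(W[...,0]-.53)<.09)&(abs(W[...,1]-.3)<.085)
for lo,hi in((.054,.068),(.021,.029),(.008,.014)):
    k=m&(W[...,2]>lo)&(W[...,2]<hi); n,l=cv2.connectedComponents(k.astype(np.uint8)); k=l==np.argmax(np.bincount(l[k]))
    print(lo,k.sum(),cv2.minAreaRect((W[k][:,:2]*1000).astype(np.float32)),np.median(W[k][:,2]))
E
python3 r.py w6.png;python3 -c "
from h import *
st();go([.531,.3024,.03],np.radians(83.2))"
```

```text
{'time': 10.0, 'ee_pos': [0.5302, 0.3023, 0.1845], 'orientation': [-0.1881, -3.1273, 0.0063], 'contact_force': [-0.9205, -0.494, -1.5463], 'gripper_width': 0.9932, 'finger_force': 0.0}
0.054 3085 ((530.3927001953125, 302.7336120605469), (27.815387725830078, 69.9785385131836), 82.89305114746094) 0.059269882606509894
0.021 3916 ((531.0185546875, 302.67608642578125), (64.08357238769531, 83.35911560058594), 83.20512390136719) 0.02464971309021452
0.008 4016 ((527.323486328125, 298.2356872558594), (107.60956573486328, 127.78102111816406), 80.74321746826172) 0.009527067543002782
{'time': 10.05, 'ee_pos': [0.531, 0.301, 0.1863], 'orientation': [-0.1902, -3.1292, 0.0059], 'contact_force': [0.3906, 0.505, 0.6443], 'gripper_width': 0.999, 'finger_force': 0.0}
t [ -0.8   2.  156.3] r [-0.004 -0.006 -0.003] j [ 0.43  0.07  1.78 -0.    1.29 -1.02] time 10.05
```

View pics/w6.png

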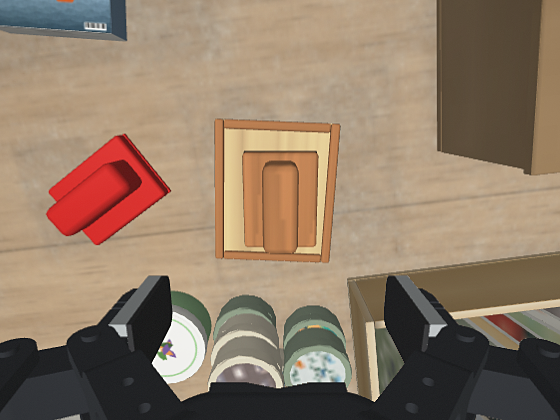

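The wooden block sits in its rest at (280,205), and the red one at (110,190) stays untouched. The block centre is (0.5308, 0.3027) at 83.1°. I descend and grip the ridge.

arm_command(
  increments=[
    {"claw": 85, "tx": -0.5, "ty": 1, "tz": 45, "rx": -0.004, "ry": -0.006, "rz": 0},
    {"claw": 85, "tx": -0.5, "ty": 1, "tz": 90, "rx": -0.004, "ry": -0.006, "rz": 0},
    {"claw": 85, "tx": -0.5, "ty": 1, "tz": 125, "rx": -0.004, "ry": -0.006, "rz": 0},
    {"claw": 85, "tx": -0.5, "ty": 1, "tz": 145, "rx": -0.004, "ry": -0.006, "rz": 0},
    {"claw": 70, "tx": -0.5, "ty": 1, "tz": 156, "rx": -0.004, "ry": -0.006, "rz": 0},
  ],
)

```text
time: 10.55
ee_pos: [0.5322, 0.2996, 0.032]
orientation: [0.196, 3.133, 0.002]
contact_force: [-1.3, -0.0, -1.1]
gripper_width: 0.852
finger_force: 0.0
```

arm_command(
  increments=[
    {"claw": 50, "tx": 0, "ty": 0, "tz": 0, "rx": 0, "ry": 0, "rz": 0},
    {"claw": 32, "tx": 0, "ty": 0, "tz": 0, "rx": 0, "ry": 0, "rz": 0},
    {"claw": 15, "tx": 0, "ty": 0, "tz": 0, "rx": 0, "ry": 0, "rz": 0},
    {"claw": 15, "tx": 0, "ty": 0, "tz": 0, "rx": 0, "ry": 0, "rz": 0},
    {"claw": 15, "tx": 0, "ty": 0, "tz": 0, "rx": 0, "ry": 0, "rz": 0},
  ],
  force=80,
)

```text
time: 11.05
ee_pos: [0.5355, 0.3023, 0.0373]
orientation: [0.193, 3.125, 0.008]
contact_force: [0.6, 0.2, 6.1]
gripper_width: 0.308
finger_force: 81.4
```

arm_command(
  increments=[
    {"claw": 15, "tx": 0, "ty": 0, "tz": -15, "rx": 0, "ry": 0, "rz": 0},
    {"claw": 15, "tx": 0, "ty": 0, "tz": -45, "rx": 0, "ry": 0, "rz": 0},
    {"claw": 15, "tx": 0, "ty": 0, "tz": -85, "rx": 0, "ry": 0, "rz": 0},
    {"claw": 15, "tx": 0, "ty": 0, "tz": -125, "rx": 0, "ry": 0, "rz": 0},
    {"claw": 15, "tx": 0, "ty": 0, "tz": -125, "rx": 0, "ry": 0, "rz": 0},
  ],
)

```text
time: 11.55
ee_pos: [0.5365, 0.3031, 0.1683]
orientation: [0.193, 3.118, 0.015]
contact_force: [1.0, -0.3, -0.6]
gripper_width: 0.31
finger_force: 80.4
```

```bash
cat > t.py <<'E'
from h import *
s=st(); p,d,W,i=shoot('wrist','w7.png')
A=R.from_rotvec(s['orientation']).as_matrix(); T=(W-s['ee_pos'])@A*1000
np.savez('w7.npz',T=T,W=W)
m=(abs(T[...,1])<45)&(abs(T[...,0])<60)&(T[...,2]>-60)&(T[...,2]<40)&(W[...,2]>.05)
m[:, :]&=True
def plane(k,n):
    q=T[k]; n_,l=cv2.connectedComponents(k.astype(np.uint8)); l=l==np.argmax(np.bincount(l[k])); q=T[l]
    c=np.linalg.lstsq(np.c_[q[:,:2],np.ones(len(q))],q[:,2],rcond=None)[0]
    print(n,len(q),'plane',c,cv2.minAreaRect(q[:,:2].astype(np.float32)),np.percentile(q,[.5,99.5],axis=0).round(1).tolist())
print(np.histogram(T[m][:,2],bins=np.arange(-60,41,4)))
plane(m&(T[...,2]>-5)&(T[...,2]<16),'base')
go([.51,.15,.18],np.radians(88))
E
python3 t.py
```

```text
{'time': 11.55, 'ee_pos': [0.5365, 0.3031, 0.1683], 'orientation': [0.1929, 3.1179, 0.0155], 'contact_force': [0.9748, -0.3247, -0.5784], 'gripper_width': 0.3103, 'finger_force': 80.4475}
(array([ 4120,  4114,  1608,  1331,   613,  1023,   399,   455,   541,
       11336,  1601,   435,   367,   241,   144,   120,    72,  1744,
        6337,   169,   134,   178,    95,     0,     0]), array([-60, -56, -52, -48, -44, -40, -36, -32, -28, -24, -20, -16, -12,
        -8,  -4,   0,   4,   8,  12,  16,  20,  24,  28,  32,  36,  40]))
base 8462 plane [-2.26069346e-02  3.39472841e-03  1.27134464e+01] ((20.718036651611328, -0.837799072265625), (51.829776763916016, 64.09506225585938), 0.1558806151151657) [[-2.0, -32.5, -4.1], [46.3, 30.8, 15.7]]
t [   5.7 -154.1  -16.6] r [ 0.008  0.013 -0.089] j [ 0.43  0.09  1.8   0.    1.23 -1.02] time 11.6
```

View pics/w7.png

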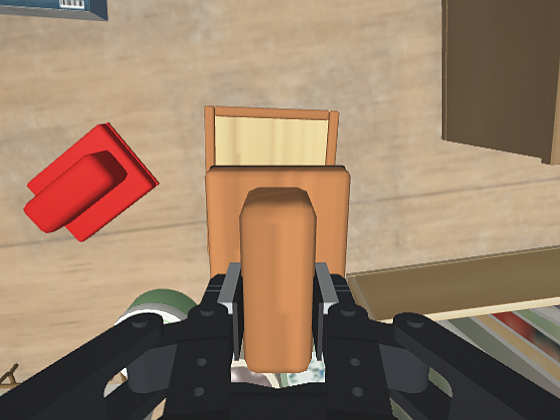

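Held: ridge (280,280), base in view, empty rest behind. I check world tilt and plan the carry.

```bash
cat > tilt.py <<'E'
from h import *
s=st(); p,d,W,i=shoot('wrist')
A=R.from_rotvec(s['orientation']).as_matrix(); T=(W-s['ee_pos'])@A*1000
m=(abs(T[...,1])<45)&(abs(T[...,0])<60)&(T[...,2]>8)&(T[...,2]<18)
n,l=cv2.connectedComponents(cv2.erode(m.astype(np.uint8),np.ones((3,3)))); m=l==np.argmax(np.bincount(l[(l>0)]))
q=W[m]*1000; q0=q.mean(0)
for _ in range(3):
    c=np.linalg.lstsq(np.c_[q[:,:2]-q0[:2],np.ones(len(q))],q[:,2],rcond=None)[0]
    e=q[:,2]-np.c_[q[:,:2]-q0[:2],np.ones(len(q))]@c; q=q[abs(e)<1.5]
n=np.array([-c[0],-c[1],1]); n/=np.linalg.norm(n)
print('normal',n,'z',c[2],'base top; tool z axis',A[:,2])
# turn in tool axes levelling the block
v=np.cross(n,[0,0,1]); print('level turn (tool)',(A.T@v).round(4))
t=T[m]; print('tool x max',np.percentile(t[:,0],99.5),'y',np.percentile(t[:,1],[.5,99.5]))
X=W[m][:,:2]*1000; print(cv2.minAreaRect(X.astype(np.float32)))
E
python3 tilt.py
```

```text
{'time': 11.6, 'ee_pos': [0.5349, 0.3023, 0.1647], 'orientation': [0.1933, 3.1225, 0.0116], 'contact_force': [-0.9536, -0.9413, -1.6931], 'gripper_width': 0.3077, 'finger_force': 80.4482}
normal [-0.00957663 -0.00231598  0.99995146] z 151.90546876795045 base top; tool z axis [ 0.01353795  0.00659972 -0.99988658]
level turn (tool) [0.0035 0.0092 0.    ]
tool x max 46.032968124010345 y [-31.72163907  30.11617881]
((513.5333251953125, 304.2763977050781), (62.705020904541016, 49.45507049560547), 83.24113464355469)
```

```bash
python3 -c "
from h import *
go([.484,-.223,.165],np.radians(93.1))"
```

```text
t [ -15.8 -526.6   -6.1] r [ 0.005  0.009 -0.178] j [ 0.43  0.09  1.81  0.    1.23 -1.02] time 11.65
```

arm_command(
  increments=[
    {"claw": 15, "tx": -1, "ty": -35, "tz": -3, "rx": 0.004, "ry": 0.009, "rz": -0.03},
    {"claw": 15, "tx": -3, "ty": -80, "tz": -5, "rx": 0.004, "ry": 0.009, "rz": -0.06},
    {"claw": 15, "tx": -4, "ty": -126, "tz": -5, "rx": 0.004, "ry": 0.009, "rz": -0.09},
    {"claw": 15, "tx": -5, "ty": -172, "tz": -5, "rx": 0.004, "ry": 0.009, "rz": -0.12},
    {"claw": 15, "tx": -7, "ty": -218, "tz": -5, "rx": 0.004, "ry": 0.009, "rz": -0.178},
  ],
)

```text
time: 12.15
ee_pos: [0.5106, 0.0825, 0.1613]
orientation: [0.089, -3.133, 0.001]
contact_force: [0.1, -0.5, -2.2]
gripper_width: 0.307
finger_force: 80.4
```

```bash
python3 -c "
from h import *
st();go([.484,-.223,.165],np.radians(93.1))"
```

```text
{'time': 12.15, 'ee_pos': [0.5106, 0.0825, 0.1613], 'orientation': [0.0891, -3.1328, 0.0009], 'contact_force': [0.0678, -0.4623, -2.2054], 'gripper_width': 0.3072, 'finger_force': 80.42}
t [  44.  -303.4   -3.2] r [-0.    -0.008  0.003] j [ 0.06 -0.11  2.01 -0.    1.25 -1.57] time 12.15
```

arm_command(
  increments=[
    {"claw": 15, "tx": 7, "ty": -46, "tz": 0, "rx": 0, "ry": 0, "rz": 0.003},
    {"claw": 15, "tx": 14, "ty": -92, "tz": 0, "rx": 0, "ry": 0, "rz": 0.003},
    {"claw": 15, "tx": 21, "ty": -138, "tz": 0, "rx": 0, "ry": 0, "rz": 0.003},
    {"claw": 15, "tx": 28, "ty": -184, "tz": 0, "rx": 0, "ry": 0, "rz": 0.003},
    {"claw": 15, "tx": 35, "ty": -230, "tz": 0, "rx": 0, "ry": 0, "rz": 0.003},
  ],
)

```text
time: 12.65
ee_pos: [0.4884, -0.1486, 0.1617]
orientation: [0.08, -3.134, -0.003]
contact_force: [0.7, -0.2, -2.2]
gripper_width: 0.313
finger_force: 80.4
```

```bash
python3 -c "
from h import *
st();go([.484,-.223,.165],np.radians(93.1))"
```

```text
{'time': 12.65, 'ee_pos': [0.4884, -0.1486, 0.1617], 'orientation': [0.0801, -3.134, -0.0025], 'contact_force': [0.7213, -0.2263, -2.2454], 'gripper_width': 0.313, 'finger_force': 80.4172}
t [  8.2 -74.1  -3.4] r [ 0.002 -0.007 -0.003] j [-0.4  -0.13  2.02 -0.    1.25 -2.02] time 12.65
```

arm_command(
  increments=[
    {"claw": 15, "tx": 5, "ty": -40, "tz": 0, "rx": 0, "ry": 0, "rz": 0},
    {"claw": 15, "tx": 8, "ty": -74, "tz": 20, "rx": 0, "ry": 0, "rz": 0},
    {"claw": 15, "tx": 8, "ty": -74, "tz": 45, "rx": 0, "ry": 0, "rz": 0},
    {"claw": 15, "tx": 8, "ty": -74, "tz": 50, "rx": 0, "ry": 0, "rz": 0},
    {"claw": 15, "tx": 8, "ty": -74, "tz": 50, "rx": 0, "ry": 0, "rz": 0},
  ],
)

```text
time: 13.15
ee_pos: [0.4841, -0.2205, 0.1112]
orientation: [0.08, -3.132, -0.005]
contact_force: [-0.1, 0.1, -2.0]
gripper_width: 0.31
finger_force: 80.4
```

```bash
sed -i "s/shoot('wrist')/shoot('wrist','w8.png')/" tilt.py; python3 tilt.py; python3 -c "
from h import *
st();go([.484,-.223,.09],np.radians(93.1))"
```

```text
{'time': 13.15, 'ee_pos': [0.4841, -0.2205, 0.1112], 'orientation': [0.0803, -3.1325, -0.0049], 'contact_force': [-0.1355, 0.136, -2.0422], 'gripper_width': 0.3096, 'finger_force': 80.4364}
normal [0.0118353  0.00204911 0.99992786] z 99.03768558680764 base top; tool z axis [-0.00815145  0.00294419 -0.99996244]
level turn (tool) [-0.0014 -0.0119 -0.0001]
tool x max 46.127544286976445 y [-31.70726586  30.10652414]
((462.15557861328125, -222.3387451171875), (49.14571762084961, 62.483428955078125), 2.8895063400268555)
{'time': 13.2, 'ee_pos': [0.4853, -0.2208, 0.113], 'orientation': [0.0814, -3.1353, -0.0021], 'contact_force': [1.0866, -0.0983, -1.43], 'gripper_width': 0.3076, 'finger_force': 80.4365}
t [ 1.3 -2.2 23. ] r [ 0.001 -0.005 -0.002] j [-0.53 -0.03  2.01 -0.    1.16 -2.15] time 13.2
```

View pics/w8.png

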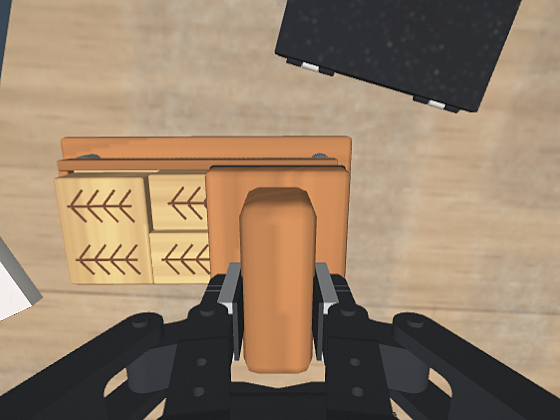

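The sanding block hangs over the fixed end (base (280,220)) and the blocks are home at left (130,225). The sole is about 22 mm above the faces. I lower it gently.

arm_command(
  increments=[
    {"claw": 15, "tx": 0, "ty": 0, "tz": 8, "rx": 0, "ry": -0.007, "rz": 0},
    {"claw": 15, "tx": 0, "ty": 0, "tz": 15, "rx": 0, "ry": -0.007, "rz": 0},
    {"claw": 15, "tx": 0, "ty": 0, "tz": 20, "rx": 0, "ry": -0.007, "rz": 0},
    {"claw": 15, "tx": 0, "ty": 0, "tz": 24, "rx": 0, "ry": -0.007, "rz": 0},
    {"claw": 15, "tx": 0, "ty": 0, "tz": 24, "rx": 0, "ry": -0.007, "rz": 0},
  ],
)

```text
time: 13.7
ee_pos: [0.4861, -0.2217, 0.0899]
orientation: [-0.081, 3.136, -0.0]
contact_force: [0.5, -0.1, -2.0]
gripper_width: 0.311
finger_force: 80.5
```

```bash
sed -i "s/,'w8.png'//" tilt.py; python3 tilt.py
```

```text
{'time': 13.7, 'ee_pos': [0.4861, -0.2217, 0.0899], 'orientation': [-0.0807, 3.1364, -0.0], 'contact_force': [0.5401, -0.0955, -1.9554], 'gripper_width': 0.3113, 'finger_force': 80.4532}
normal [-8.12962265e-04  4.72444096e-03  9.99988509e-01] z 77.34448129117362 base top; tool z axis [ 4.10919346e-03  8.14103612e-05 -9.99991554e-01]
level turn (tool) [-0.0048  0.0006  0.    ]
tool x max 46.15751710732536 y [-31.74708032  30.09481432]
((464.2662048339844, -223.55935668945312), (49.1006965637207, 62.868614196777344), 2.387852430343628)
```

arm_command(
  increments=[
    {"claw": 15, "tx": 0, "ty": 0, "tz": 2, "rx": -0.003, "ry": 0, "rz": 0},
    {"claw": 15, "tx": 0, "ty": 0, "tz": 4, "rx": -0.003, "ry": 0, "rz": 0},
    {"claw": 15, "tx": 0, "ty": 0, "tz": 4, "rx": -0.003, "ry": 0, "rz": 0},
  ],
)

```text
time: 14.05
ee_pos: [0.4865, -0.222, 0.0871]
orientation: [-0.08, 3.136, 0.004]
contact_force: [-2.7, 2.4, 5.6]
gripper_width: 0.31
finger_force: 81.5
```

```bash
python3 tilt.py
```

```text
{'time': 14.05, 'ee_pos': [0.4865, -0.222, 0.0871], 'orientation': [-0.0803, 3.1358, 0.0042], 'contact_force': [-2.7278, 2.3535, 5.5535], 'gripper_width': 0.3104, 'finger_force': 81.4897}
normal [-3.36677695e-03  9.85323774e-04  9.99993847e-01] z 74.52411853140502 base top; tool z axis [ 0.0046736   0.00280423 -0.99998515]
level turn (tool) [-0.0012  0.0033  0.    ]
tool x max 46.132411225407296 y [-31.75000723  30.08301638]
((464.77166748046875, -223.9082489013672), (49.264076232910156, 62.6295280456543), 3.205460548400879)
```

arm_command(
  increments=[
    {"claw": 15, "tx": 0, "ty": 0, "tz": 2, "rx": 0, "ry": 0.002, "rz": 0},
    {"claw": 15, "tx": 0, "ty": 0, "tz": 4, "rx": 0, "ry": 0.002, "rz": 0},
    {"claw": 15, "tx": 0, "ty": 0, "tz": 4, "rx": 0, "ry": 0.002, "rz": 0},
    {"claw": 15, "tx": 0, "ty": 0, "tz": 4, "rx": 0, "ry": 0.002, "rz": 0},
  ],
)

```text
time: 14.5
ee_pos: [0.4866, -0.2221, 0.0839]
orientation: [-0.08, 3.138, 0.004]
contact_force: [-3.6, 2.4, 7.9]
gripper_width: 0.311
finger_force: 81.8
```

```bash
python3 tilt.py; python3 -c "
from h import *
go([.4888,-.3109,.083],np.radians(93.1))"
```

```text
{'time': 14.5, 'ee_pos': [0.4866, -0.2221, 0.0839], 'orientation': [-0.0804, 3.1376, 0.0039], 'contact_force': [-3.5969, 2.371, 7.9134], 'gripper_width': 0.3106, 'finger_force': 81.7545}
normal [-4.23228667e-04  7.85324926e-04  9.99999602e-01] z 71.3706319558127 base top; tool z axis [ 0.00289302  0.00255803 -0.99999254]
level turn (tool) [-0.0008  0.0004  0.    ]
tool x max 46.130858046934314 y [-31.72761409  30.11922238]
((464.9497375488281, -223.96621704101562), (49.0440788269043, 62.616783142089844), 2.713353395462036)
t [  2.4 -88.8   0.7] r [ 0.002  0.003 -0.003] j [-0.53  0.01  2.03  0.    1.1  -2.15] time 14.55
```

Deck is about 6 mm down, flat. I start rubbing.

arm_command(
  increments=[
    {"claw": 15, "tx": 0, "ty": -5, "tz": 0.2, "rx": 0, "ry": 0, "rz": 0},
    {"claw": 15, "tx": 0, "ty": -11, "tz": 0.4, "rx": 0, "ry": 0, "rz": 0},
    {"claw": 15, "tx": 1, "ty": -17, "tz": 0.5, "rx": 0, "ry": 0, "rz": 0},
    {"claw": 15, "tx": 1, "ty": -22, "tz": 0.5, "rx": 0, "ry": 0, "rz": 0},
    {"claw": 15, "tx": 1, "ty": -25, "tz": 0.5, "rx": 0, "ry": 0, "rz": 0},
  ],
)

```text
time: 15.05
ee_pos: [0.4883, -0.2471, 0.084]
orientation: [-0.079, 3.134, 0.004]
contact_force: [0.5, 4.9, 8.1]
gripper_width: 0.31
finger_force: 81.7
```

```bash
python3 tilt.py
```

```text
{'time': 15.05, 'ee_pos': [0.4883, -0.2471, 0.084], 'orientation': [-0.0791, 3.1341, 0.0044], 'contact_force': [0.4722, 4.9281, 8.1071], 'gripper_width': 0.3098, 'finger_force': 81.7301}
normal [-5.82477467e-03  2.01421990e-04  9.99983016e-01] z 71.3488059356996 base top; tool z axis [ 0.00645899  0.0029718  -0.99997472]
level turn (tool) [-0.0005  0.0058  0.    ]
tool x max 46.093765803991616 y [-31.68990126  30.1712611 ]
((466.6982421875, -248.87734985351562), (49.086875915527344, 62.62673568725586), 3.0125343799591064)
```

arm_command(
  increments=[
    {"claw": 15, "tx": 0, "ty": -6, "tz": 0, "rx": 0, "ry": 0.002, "rz": 0},
    {"claw": 15, "tx": 1, "ty": -12, "tz": 0, "rx": 0, "ry": 0.002, "rz": 0},
    {"claw": 15, "tx": 1, "ty": -18, "tz": 0, "rx": 0, "ry": 0.002, "rz": 0},
    {"claw": 15, "tx": 2, "ty": -24, "tz": 0, "rx": 0, "ry": 0.002, "rz": 0},
    {"claw": 15, "tx": 2, "ty": -28, "tz": 0, "rx": 0, "ry": 0.002, "rz": 0},
  ],
)

```text
time: 15.6
ee_pos: [0.4878, -0.2753, 0.084]
orientation: [-0.079, 3.136, 0.004]
contact_force: [-1.1, 4.8, 8.1]
gripper_width: 0.311
finger_force: 81.7
```

```bash
python3 tilt.py
```

```text
{'time': 15.6, 'ee_pos': [0.4878, -0.2753, 0.084], 'orientation': [-0.0792, 3.1358, 0.0039], 'contact_force': [-1.1379, 4.7771, 8.1136], 'gripper_width': 0.3114, 'finger_force': 81.7222}
normal [-5.12390434e-03 -1.46337599e-04  9.99986862e-01] z 71.35567332146476 base top; tool z axis [ 0.00476301  0.00260499 -0.99998526]
level turn (tool) [-0.0001  0.0051  0.    ]
tool x max 46.078696948418205 y [-31.67099037  30.17333397]
((466.2498474121094, -277.0823669433594), (48.94319534301758, 62.55150604248047), 2.7331581115722656)
```

Centre is at about y = -8 mm in the bed frame, and I continue to the loose end.

arm_command(
  increments=[
    {"claw": 15, "tx": 0, "ty": -6, "tz": 0, "rx": 0, "ry": 0, "rz": 0},
    {"claw": 15, "tx": 0, "ty": -12, "tz": 0, "rx": 0, "ry": 0, "rz": 0},
    {"claw": 15, "tx": 0, "ty": -18, "tz": 0, "rx": 0, "ry": 0, "rz": 0},
    {"claw": 15, "tx": 0, "ty": -24, "tz": 0, "rx": 0, "ry": 0, "rz": 0},
    {"claw": 15, "tx": 0, "ty": -29, "tz": 0, "rx": 0, "ry": 0, "rz": 0},
  ],
)

```text
time: 16.15
ee_pos: [0.4892, -0.3041, 0.0839]
orientation: [-0.08, 3.136, 0.004]
contact_force: [-0.1, 5.2, 8.3]
gripper_width: 0.309
finger_force: 81.8
```

arm_command(
  increments=[
    {"claw": 15, "tx": 0, "ty": -4, "tz": 0, "rx": 0, "ry": 0, "rz": 0},
    {"claw": 15, "tx": 0, "ty": -6, "tz": 0, "rx": 0, "ry": 0, "rz": 0},
    {"claw": 15, "tx": 0, "ty": -7, "tz": 0, "rx": 0, "ry": 0, "rz": 0},
    {"claw": 15, "tx": 0, "ty": -7, "tz": 0, "rx": 0, "ry": 0, "rz": 0},
    {"claw": 15, "tx": 0, "ty": -7, "tz": 0, "rx": 0, "ry": 0, "rz": 0},
  ],
)

```text
time: 16.65
ee_pos: [0.4896, -0.3111, 0.0839]
orientation: [-0.08, 3.136, 0.003]
contact_force: [0.2, 3.8, 9.3]
gripper_width: 0.309
finger_force: 81.8
```

```bash
python3 tilt.py
```

```text
{'time': 16.65, 'ee_pos': [0.4896, -0.3111, 0.0839], 'orientation': [-0.0796, 3.1362, 0.0033], 'contact_force': [0.1671, 3.8301, 9.2992], 'gripper_width': 0.3093, 'finger_force': 81.825}
normal [-4.04332809e-03  4.39595593e-04  9.99991729e-01] z 71.28073586595762 base top; tool z axis [ 0.00435406  0.00219664 -0.99998811]
level turn (tool) [-0.0006  0.004   0.    ]
tool x max 46.070907419945776 y [-31.71747927  30.12863192]
((467.8174743652344, -312.9693908691406), (48.918846130371094, 62.55885696411133), 2.6494412422180176)
```

arm_command(
  increments=[
    {"claw": 15, "tx": 0, "ty": 0, "tz": -10, "rx": 0, "ry": 0, "rz": 0},
    {"claw": 15, "tx": 0, "ty": 0, "tz": -25, "rx": 0, "ry": 0, "rz": 0},
    {"claw": 15, "tx": 0, "ty": 0, "tz": -50, "rx": 0, "ry": 0, "rz": 0},
    {"claw": 15, "tx": 0, "ty": 0, "tz": -80, "rx": 0, "ry": 0, "rz": 0},
    {"claw": 15, "tx": 0, "ty": 0, "tz": -85, "rx": 0, "ry": 0, "rz": 0},
  ],
)

```text
time: 17.2
ee_pos: [0.4893, -0.3127, 0.1711]
orientation: [-0.08, 3.135, -0.004]
contact_force: [-0.8, 0.1, -0.5]
gripper_width: 0.313
finger_force: 80.5
```

```bash
python3 -c "
from h import *
st();go([.532,.2984,.175],np.radians(82))"
```

```text
{'time': 17.2, 'ee_pos': [0.4893, -0.3127, 0.1711], 'orientation': [-0.0802, 3.135, -0.0036], 'contact_force': [-0.7529, 0.131, -0.4977], 'gripper_width': 0.3126, 'finger_force': 80.5059}
t [-73.9 608.1  -5. ] r [-0.002  0.006  0.191] j [-0.66  0.01  1.87  0.    1.25 -2.28] time 17.2
```

arm_command(
  increments=[
    {"claw": 15, "tx": -5, "ty": 40, "tz": -2, "rx": 0, "ry": 0, "rz": 0.02},
    {"claw": 15, "tx": -10, "ty": 86, "tz": -4, "rx": 0, "ry": 0, "rz": 0.04},
    {"claw": 15, "tx": -16, "ty": 132, "tz": -4, "rx": 0, "ry": 0, "rz": 0.06},
    {"claw": 15, "tx": -21, "ty": 178, "tz": -4, "rx": 0, "ry": 0, "rz": 0.08},
    {"claw": 15, "tx": -27, "ty": 224, "tz": -4, "rx": 0, "ry": 0, "rz": 0.1},
  ],
)

```text
time: 17.7
ee_pos: [0.5022, -0.0843, 0.1698]
orientation: [-0.079, -3.139, -0.004]
contact_force: [0.9, 0.5, -1.9]
gripper_width: 0.312
finger_force: 80.4
```

```bash
python3 -c "
from h import *
st();go([.532,.2984,.175],np.radians(82))"
```

```text
{'time': 17.7, 'ee_pos': [0.5022, -0.0843, 0.1698], 'orientation': [-0.0789, -3.1391, -0.0044], 'contact_force': [0.8865, 0.5101, -1.9452], 'gripper_width': 0.3118, 'finger_force': 80.4137}
t [-10.6 383.8  -4.1] r [ 0.003 -0.002  0.089] j [-0.27 -0.14  2.02  0.    1.27 -1.79] time 17.7
```

arm_command(
  increments=[
    {"claw": 15, "tx": -1, "ty": 46, "tz": -2, "rx": 0, "ry": 0, "rz": 0.02},
    {"claw": 15, "tx": -3, "ty": 92, "tz": -3, "rx": 0, "ry": 0, "rz": 0.04},
    {"claw": 15, "tx": -4, "ty": 138, "tz": -4, "rx": 0, "ry": 0, "rz": 0.06},
    {"claw": 15, "tx": -5, "ty": 184, "tz": -4, "rx": 0, "ry": 0, "rz": 0.08},
    {"claw": 15, "tx": -6, "ty": 230, "tz": -4, "rx": 0, "ry": 0, "rz": 0.089},
  ],
)

```text
time: 18.2
ee_pos: [0.5195, 0.145, 0.1746]
orientation: [-0.217, -3.133, -0.003]
contact_force: [0.3, 0.0, -1.8]
gripper_width: 0.305
finger_force: 80.4
```

```bash
python3 -c "
from h import *
st();go([.532,.2984,.175],np.radians(82))"
```

```text
{'time': 18.2, 'ee_pos': [0.5195, 0.145, 0.1746], 'orientation': [-0.217, -3.1329, -0.0031], 'contact_force': [0.32, 0.0424, -1.8321], 'gripper_width': 0.3054, 'finger_force': 80.4312}
t [ 8.800e+00  1.537e+02 -1.000e-01] r [ 0.002 -0.001  0.001] j [ 0.17 -0.08  1.95  0.    1.27 -1.26] time 18.2
```

arm_command(
  increments=[
    {"claw": 15, "tx": 3, "ty": 46, "tz": 0, "rx": 0, "ry": 0, "rz": 0},
    {"claw": 15, "tx": 6, "ty": 92, "tz": 0, "rx": 0, "ry": 0, "rz": 0},
    {"claw": 15, "tx": 9, "ty": 135, "tz": 10, "rx": 0, "ry": 0, "rz": 0},
    {"claw": 15, "tx": 9, "ty": 154, "tz": 40, "rx": 0, "ry": 0, "rz": 0},
    {"claw": 15, "tx": 9, "ty": 154, "tz": 70, "rx": 0, "ry": 0, "rz": 0},
  ],
)

```text
time: 18.7
ee_pos: [0.5326, 0.3001, 0.1051]
orientation: [0.211, 3.133, 0.006]
contact_force: [0.5, 0.0, -1.7]
gripper_width: 0.304
finger_force: 80.5
```

arm_command(
  increments=[
    {"claw": 15, "tx": 0, "ty": 0, "tz": 0, "rx": 0, "ry": 0, "rz": 0},
    {"claw": 15, "tx": 0, "ty": 0, "tz": 0, "rx": 0, "ry": 0, "rz": 0},
  ],
)

```text
time: 18.9
ee_pos: [0.5317, 0.2967, 0.1048]
orientation: [-0.216, -3.131, -0.002]
contact_force: [0.9, -0.1, -1.5]
gripper_width: 0.309
finger_force: 80.4
```

```bash
sed -i "s/shoot('wrist')/shoot('wrist','w9.png')/" tilt.py; python3 tilt.py; python3 -c "
from h import *
go([.532,.2984,.038],np.radians(82))"
```

```text
{'time': 18.9, 'ee_pos': [0.5317, 0.2967, 0.1048], 'orientation': [-0.2162, -3.1315, -0.0016], 'contact_force': [0.9143, -0.1384, -1.4918], 'gripper_width': 0.3088, 'finger_force': 80.4211}
normal [0.00658549 0.00225512 0.99997577] z 92.43168291612827 base top; tool z axis [-0.00259871  0.00120917 -0.99999589]
level turn (tool) [-0.0031 -0.0062 -0.    ]
tool x max 45.98338416915811 y [-31.69518924  30.1249817 ]
((509.9989318847656, 298.95635986328125), (62.43023681640625, 49.13583755493164), 81.99412536621094)
t [ 1.2  1.1 68.7] r [0.003 0.    0.001] j [ 0.42  0.14  1.85  0.    1.15 -1.01] time 18.95
```

View pics/w9.png

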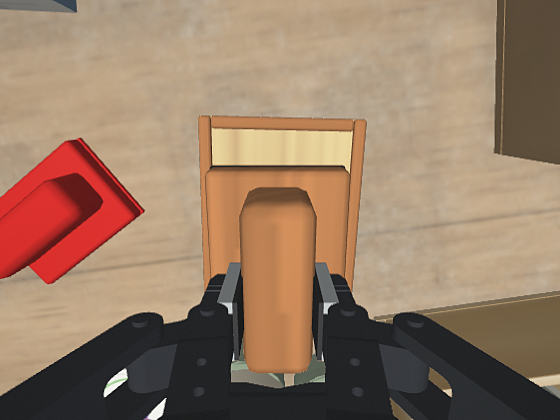

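The block hangs square and centred over the rest, with the base at (278,220) inside the rails at (205,..) and (360,..). It needs 67 mm down.

arm_command(
  increments=[
    {"claw": 15, "tx": 0.5, "ty": 0, "tz": 25, "rx": -0.002, "ry": -0.004, "rz": 0},
    {"claw": 15, "tx": 0.5, "ty": 0, "tz": 45, "rx": -0.002, "ry": -0.004, "rz": 0},
    {"claw": 15, "tx": 0.5, "ty": 0, "tz": 57, "rx": -0.002, "ry": -0.004, "rz": 0},
    {"claw": 15, "tx": 0.5, "ty": 0, "tz": 64, "rx": -0.002, "ry": -0.004, "rz": 0},
    {"claw": 15, "tx": 0.5, "ty": 0, "tz": 64, "rx": -0.002, "ry": -0.004, "rz": 0},
  ],
)

```text
time: 19.45
ee_pos: [0.5323, 0.2973, 0.0422]
orientation: [0.217, 3.13, 0.007]
contact_force: [0.0, 0.7, -1.7]
gripper_width: 0.311
finger_force: 80.6
```

arm_command(
  increments=[
    {"claw": 15, "tx": 0, "ty": 0, "tz": 2, "rx": 0, "ry": 0, "rz": 0},
    {"claw": 15, "tx": 0, "ty": 0, "tz": 4, "rx": 0, "ry": 0, "rz": 0},
    {"claw": 15, "tx": 0, "ty": 0, "tz": 4, "rx": 0, "ry": 0, "rz": 0},
  ],
)

```text
time: 19.75
ee_pos: [0.5325, 0.2978, 0.0386]
orientation: [0.216, 3.129, 0.008]
contact_force: [-0.7, -0.4, -1.6]
gripper_width: 0.312
finger_force: 80.6
```

```bash
sed -i "s/,'w9.png'//" tilt.py; python3 tilt.py
```

```text
{'time': 19.75, 'ee_pos': [0.5325, 0.2978, 0.0386], 'orientation': [0.2159, 3.1293, 0.0075], 'contact_force': [-0.6765, -0.3728, -1.6116], 'gripper_width': 0.3122, 'finger_force': 80.5603}
normal [-1.10522167e-03 -9.07536525e-04  9.99998977e-01] z 26.038304760554556 base top; tool z axis [ 0.0051463   0.00446427 -0.99997679]
level turn (tool) [0.0011 0.001  0.    ]
tool x max 46.00207319319616 y [-31.70269643  30.13897287]
((511.2221374511719, 299.9697265625), (62.597740173339844, 49.615753173828125), 82.02911376953125)
```

Still 1 mm off the floor. I set it down, release and rise.

arm_command(
  increments=[
    {"claw": 15, "tx": 0, "ty": 0, "tz": 1.5, "rx": 0, "ry": 0, "rz": 0},
    {"claw": 15, "tx": 0, "ty": 0, "tz": 1.5, "rx": 0, "ry": 0, "rz": 0},
    {"claw": 40, "tx": 0, "ty": 0, "tz": 1.5, "rx": 0, "ry": 0, "rz": 0},
    {"claw": 70, "tx": 0, "ty": 0, "tz": 1.5, "rx": 0, "ry": 0, "rz": 0},
    {"claw": 85, "tx": 0, "ty": 0, "tz": 1.5, "rx": 0, "ry": 0, "rz": 0},
  ],
)

```text
time: 20.3
ee_pos: [0.5323, 0.2976, 0.0366]
orientation: [0.216, 3.13, 0.007]
contact_force: [-0.7, -0.2, -1.1]
gripper_width: 0.792
finger_force: 0.0
```

arm_command(
  increments=[
    {"claw": 85, "tx": 0, "ty": 0, "tz": 0, "rx": 0, "ry": 0, "rz": 0},
    {"claw": 85, "tx": 0, "ty": 0, "tz": 0, "rx": 0, "ry": 0, "rz": 0},
    {"claw": 85, "tx": 0, "ty": 0, "tz": -20, "rx": 0, "ry": 0, "rz": 0},
    {"claw": 85, "tx": 0, "ty": 0, "tz": -60, "rx": 0, "ry": 0, "rz": 0},
    {"claw": 85, "tx": 0, "ty": 0, "tz": -105, "rx": 0, "ry": 0, "rz": 0},
  ],
)

```text
time: 20.8
ee_pos: [0.5303, 0.2966, 0.1407]
orientation: [0.216, 3.134, 0.004]
contact_force: [0.7, -0.1, -0.8]
gripper_width: 0.997
finger_force: 0.0
```

arm_command(
  increments=[
    {"claw": 85, "tx": 0, "ty": 0, "tz": -40, "rx": 0, "ry": 0, "rz": 0},
    {"claw": 85, "tx": 0, "ty": 0, "tz": -40, "rx": 0, "ry": 0, "rz": 0},
    {"claw": 85, "tx": 0, "ty": 0, "tz": -40, "rx": 0, "ry": 0, "rz": 0},
  ],
)

```text
time: 21.1
ee_pos: [0.5323, 0.2973, 0.1833]
orientation: [0.216, 3.127, 0.009]
contact_force: [0.1, 0.3, 0.2]
gripper_width: 0.998
finger_force: 0.0
```

```bash
python3 r.py; python3 - <<'E'
from h import *
p,d,W,i=shoot('top'); Z=W[...,2]*1000
c=np.array([.4820,-.2690]); a=np.radians(3.1)
B=(W[...,:2]-c)@np.array([[np.cos(a),-np.sin(a)],[np.sin(a),np.cos(a)]])*1000
m=(abs(B[...,0])<38)&(abs(B[...,1])<82)&(Z>50)
print(m.sum(),np.percentile(B[m],[.5,99.5],axis=0),'fixed z',np.median(Z[m&(B[...,1]>30)]),'loose z',np.median(Z[m&(B[...,1]<-28)]))
q=B[m&(B[...,1]<-28)]; print(np.percentile(q,[1,99],axis=0))
E
```

```text
{'time': 21.1, 'ee_pos': [0.5323, 0.2973, 0.1833], 'orientation': [0.2157, 3.1272, 0.0093], 'contact_force': [0.0755, 0.3225, 0.2283], 'gripper_width': 0.9975, 'finger_force': 0.0}
0.054 3177 ((527.7946166992188, 297.7615051269531), (27.729000091552734, 70.7802963256836), 82.65184020996094) 0.05928747173905702
0.021 4036 ((527.8090209960938, 297.8407287597656), (64.07950592041016, 82.91068267822266), 82.15723419189453) 0.02458028312638802
0.008 4080 ((527.16943359375, 298.0819091796875), (107.78339385986328, 127.58272552490234), 80.84014892578125) 0.00954001244672123
1120 [[-33.97882432 -73.73222763]
 [ 31.82543344  77.6983985 ]] fixed z 58.09434238929101 loose z 58.04315248603453
[[-32.57247441 -74.30389449]
 [ 30.69253805 -28.2629034 ]]
```

```bash
python3 -c "
from cell import ticket
print(ticket.hand_in())"
```

```text
the job is handed in; nothing more can be done
None
```

I laid the loose block home, rubbed the sanding block over both blocks with the deck about 6 mm down, set it back centred and flat on its rest, and handed the job in at about 21 s; no verdict was returned.

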